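# Sort left- and right-hand angle brackets into their rack bins

### The job

Sort the loose angle brackets on the bench by hand: draw the two bins out from under the rack's roof, put every bracket into the bin whose bolted-on sample bracket is of the same hand (not its mirror image), lying low enough to pass under the roof, and slide both bins fully home in the rack again. The sample brackets serve as the handles of the bins; do not disturb the matchbox, vial and cork.

Things in the scene. Friction and masses are not known exactly. Their poses are not given: they have to be found in the camera images.
- rack: fixed grey steel rack with two bays side by side, open towards its -x. Origin: on the bench below the roof, x to the rear. Roof x -84 to +94 mm, 246 wide, underside 56, top 64 mm up. Bays 111 wide, centre lines y = +57.5 and -57.5 mm, no floor, back stop at x = +84: a bin fully home has its origin at x = 0, and cannot be loaded there.
- rack_front (a point): middle of the lower front edge of the rack's roof (rack x -84 mm, 56 mm up). From here low side guides, 12 mm high, run 55 mm further forward. A bin drawn out until its origin is at rack x = -170 mm is clear of the roof and its back end still lies between the guides.
- bin_left: loose grey bin for left-hand brackets, 0.28-0.46 kg, sliding on the bench in either bay of the rack. Origin: centre of its tray's underside, x to the rear. Tray outside 168 (x) x 98 (y) x 30 mm high, floor and walls 4 mm. In front a ledge 60 wide, 6 high, x -149 to -84, with the sample bracket (handle) bolted on it.
- bin_right: loose grey bin for right-hand brackets, 0.28-0.46 kg, sliding on the bench in either bay of the rack. Origin: centre of its tray's underside, x to the rear. Tray outside 168 (x) x 98 (y) x 30 mm high, floor and walls 4 mm. In front a ledge 60 wide, 6 high, x -149 to -84, with the sample bracket (handle) bolted on it.
- bin_left_handle (a point): middle of the web of the left-hand bin's sample bracket, used as handle: 116 mm before the bin's origin, 30 mm up. The web lies along the bin's x at y = 0, 8 thick, x -144 to -88, top 44 mm above the bench; its foot (top at 11 mm) reaches 32 mm to the bin's -y, its ear (top at 24 mm) is at the front, x -144 to -136.
- bin_right_handle (a point): middle of the web of the right-hand bin's sample bracket, used as handle: 116 mm before the bin's origin, 30 mm up. The web lies along the bin's x at y = 0, 8 thick, x -144 to -88, top 44 mm above the bench; its foot (top at 11 mm) reaches 32 mm to the bin's +y, its ear (top at 24 mm) is at the front, x -144 to -136.
- left1: loose left-hand metal angle bracket, 0.1 kg; may be absent. Origin: centre of its underside, z up. Foot 56 (x) x 36 (y) x 5 mm; web to grip, 56 long (x), 8 thick (y -18 to -10), 38 high; ear 8 thick, 18 high, across the foot at its +x end: seen from the foot's open side, facing the web, the ear is at the left. Stands on its foot at any yaw.
- right1: loose right-hand metal angle bracket, 0.1 kg; may be absent. Origin: centre of its underside, z up. Foot 56 (x) x 36 (y) x 5 mm; web to grip, 56 long (x), 8 thick (y -18 to -10), 38 high; ear 8 thick, 18 high, across the foot at its -x end: seen from the foot's open side, facing the web, the ear is at the right. Stands on its foot at any yaw.
- left2: loose left-hand metal angle bracket, 0.1 kg; may be absent. Origin: centre of its underside, z up. Foot 56 (x) x 36 (y) x 5 mm; web to grip, 56 long (x), 8 thick (y -18 to -10), 38 high; ear 8 thick, 18 high, across the foot at its +x end: seen from the foot's open side, facing the web, the ear is at the left. Stands on its foot at any yaw.
- right2: loose right-hand metal angle bracket, 0.1 kg; may be absent. Origin: centre of its underside, z up. Foot 56 (x) x 36 (y) x 5 mm; web to grip, 56 long (x), 8 thick (y -18 to -10), 38 high; ear 8 thick, 18 high, across the foot at its -x end: seen from the foot's open side, facing the web, the ear is at the right. Stands on its foot at any yaw.
- left3: loose left-hand metal angle bracket, 0.1 kg; may be absent. Origin: centre of its underside, z up. Foot 56 (x) x 36 (y) x 5 mm; web to grip, 56 long (x), 8 thick (y -18 to -10), 38 high; ear 8 thick, 18 high, across the foot at its +x end: seen from the foot's open side, facing the web, the ear is at the left. Stands on its foot at any yaw.
- right3: loose right-hand metal angle bracket, 0.1 kg; may be absent. Origin: centre of its underside, z up. Foot 56 (x) x 36 (y) x 5 mm; web to grip, 56 long (x), 8 thick (y -18 to -10), 38 high; ear 8 thick, 18 high, across the foot at its -x end: seen from the foot's open side, facing the web, the ear is at the right. Stands on its foot at any yaw.
- matchbox: matchbox 36x53x14 mm, bystander, origin under its centre
- vial1: small corked vial, 20 mm wide, 54 high, bystander, origin under its centre
- cork: small cork, 24 mm wide, 20 high, bystander, origin under its centre
Not all that is in view belongs to the job. What is shaped like the right3 but red is not meant.

How it is judged:
By the outcome, as a careful person would: the job done as asked, in the order asked, and still so for the second after the job is handed in, with the robot touching nothing.
Of left1, right1, left2, right2, left3, right3 only 4 to 6 are there at a start; the rules pass over those that are not, and their reading is None.
At some moment in a run one of left1, right1, left2, right2, left3, right3 may be knocked a few centimetres aside while the robot is not near it.
Once in a run the grip may slacken for a moment while it holds something.
It also fails if it takes over 210 s, if anything falls off the work surface, if the arm or the gripper's body presses on something with over 40 N, if the wrist force passes 120 N, or if a joint passes its speed limit or range.

### The arm

A 6-joint arm with a two-finger parallel gripper is mounted at the origin on a cart in front of the work surface, level with it; the furniture and walls round the work are solid. World frame = base frame: x ahead of the robot, y to its left, z up, the work surface at z = 0. Lengths are in mm, angles in rad, forces in N, time in s.
With the tool pointing down it reaches from about 275 to 825 mm from the base axis. Payload 5.2 kg.
Tool frame: the origin (TCP) lies midway between the tips of the shut fingers; the grasp point (between the pads) lies 19 mm behind it (robot.grip_point_offset is the z of the grasp point in the tool frame, in mm); z points along the fingers, y is the direction in which the jaws open and shut (so a half turn about z gives the same grasp; the last joint's range is limited). The gripper opens to 93 mm and grips with 3 to 60 N. Pads are 15 mm wide; open, the fingers measure 128 mm over their backs; the gripper's body (75 mm by 188 mm) begins 65 mm behind the grasp point.
Start: joints at [0.994, 0.259, 1.535, -0, 1.348, -0.203], TCP at [200.814, 512.034, 218.653] pointing down, gripper open.
Joint ranges: [-3.14, 3.14], [-0.91, 2.08], [0.19, 2.58], [-1.22, 4.36], [0.22, 2.71], [-3.12, 3.12]. Speed limits (rad/s): [2.57, 2.57, 3.14, 3.14, 3.14, 3.14].

### API

Orientations are given as a unit quaternion [w, x, y, z].
In Python, from rig import robot gives the robot as it stands.
- The arm moves only by the tool servo_tool, never from a script. Its argument "rows" is text: rows parted by semicolons, each of 7 numbers parted by spaces: the shift along the tool's x, y, z in m, then the turn, a rotation vector about the tool's x, y, z in rad, then the finger opening in m, from 0 to 0.093. A call has 1 to 5 rows; each row is the pose to reach, as a shift and turn from the pose measured when the call began, along the tool's axes at that moment; what a row does not reach only later rows make up. A row lasts 1/12 s, in which the tool goes at most 41.7 mm and 7.16 degrees, less where a joint would pass 70% of its speed; a pose out of reach is approached as far as the arm can. A call with a gripper value outside its range is refused whole. The fingers move at their own pace and stop on an object; "squeeze" is the grip in N (left out, the last holds). Time passes only in rows, so rows that repeat a pose let the fingers close. It gives the time, the measured TCP pose, the force and the opening at its end, in the units of the state.
- robot.read_state(): the state, without advancing time (a new reading comes with each control period).
- robot.read_camera(name): name is "side" or "top" or "wrist"; returns the picture (384x512x3 uint8, red, green, blue); there is no depth.
- robot.calibration(name): a dict with "fx", "fy", "cx", "cy" (pixels), "xyz" and "rotation" of the camera in the world; the wrist camera has in their place "tool_from_camera" (4x4, takes a point from camera to tool coordinates, whose origin is the TCP and whose axes are the flange's). Camera axes: x right, y down, z forward; pixel columns grow to the right and rows downward; lengths in mm; the calibration is good to about 2 mm. A picture is of the moment at which its call begins: read the wrist's pose just before it. calibration takes no time and is no camera call.
- robot.job_done(): hands the job in, once; it reports no verdict.
The state is a dict: "time": time; "q": joint angles; "joint_vel": joint speeds; "joint_torque": joint torques, N m; "ee_pos": TCP position; "eef_rot": TCP orientation; "ft_force": force on the tool from outside, world axes, zero at the start; "ft_torque": the same for the moment, N m; "opening": finger opening in mm.
Only numpy, scipy, OpenCV 4.12 (cv2) and the standard library are available. Lean on these libraries where they do the work, as an engineer would, in place of code of your own. Each camera call takes 0.05 s, during which the arm holds its last target. There are 200 camera calls.

## Working session

There is one attempt and no reset: what is moved stays moved. The work goes in short steps, Python scripts to look and compute and a tool call to move; the robot and the scene stay as the last step left them, time stands still between calls to the robot, and variables do not carry over. Pictures are saved under pics/ and viewed, about 12 in all and at most 16, crops included, and the job is handed in when it is done.

Besides the shell and the picture viewer there is one more tool, called after "Emit:" by a JSON object that holds its "method" and its "body", one argument or row to a line. servo_tool: Moves the arm, as the interface text tells. Its arguments: {"type":"object","properties":{"rows":{"type":"string"},"squeeze":{"type":"number"}},"required":["rows"]}

```bash
ls; mkdir -p pics
cat > h.py <<'E'
import numpy as np, cv2
from rig import robot
from scipy.spatial.transform import Rotation as R
def save(name,img,f=1.0):
    im=cv2.cvtColor(img,cv2.COLOR_RGB2BGR)
    if f!=1: im=cv2.resize(im,None,fx=f,fy=f,interpolation=cv2.INTER_CUBIC)
    cv2.imwrite('pics/'+name+'.png',im)
def campose(name,st=None):
    c=robot.calibration(name)
    K=(c['fx'],c['fy'],c['cx'],c['cy'])
    if name!='wrist': return K,np.array(c['xyz'],float),np.array(c['rotation'],float).reshape(3,3) if np.size(c['rotation'])==9 else R.from_quat(np.roll(c['rotation'],-1)).as_matrix()
    T=np.array(c['tool_from_camera'],float).reshape(4,4)
    q=st['eef_rot']; Rt=R.from_quat([q[1],q[2],q[3],q[0]]).as_matrix()
    return K,np.array(st['ee_pos'])+Rt@T[:3,3],Rt@T[:3,:3]
def onplane(cp,uv,z):
    K,p,Rm=cp; uv=np.atleast_2d(np.array(uv,float))
    d=np.c_[(uv[:,0]-K[2])/K[0],(uv[:,1]-K[3])/K[1],np.ones(len(uv))]@Rm.T
    z=np.broadcast_to(z,len(uv))
    return p+d*((z-p[2])/d[:,2])[:,None]
def proj(cp,P):
    K,p,Rm=cp; q=(np.atleast_2d(P)-p)@Rm
    return np.c_[K[0]*q[:,0]/q[:,2]+K[2],K[1]*q[:,1]/q[:,2]+K[3]]
E
python3 - <<'E'
from h import *
s=robot.read_state(); print(s)
for n in('top','side'):
    print(n,robot.calibration(n)); im=robot.read_camera(n); np.save(n+'0.npy',im); save(n+'0',im,1.5)
print(robot.calibration('wrist'))
E
```

```text
pics
{'time': 0.0, 'q': array([ 9.94226188e-01,  2.59325611e-01,  1.53607724e+00, -8.49354871e-06,
        1.34799999e+00, -2.02797953e-01]), 'joint_vel': array([ 0.00098141,  0.0003999 , -0.00011052,  0.00165009,  0.00126612,
        0.00022462]), 'joint_torque': array([-6.37098256e-04, -4.37307143e+01, -2.83992523e+01,  7.19726854e-02,
        4.14131011e-02, -1.34081761e-04]), 'ee_pos': array([200.49675576, 511.56558725, 217.82941891]), 'eef_rot': array([-3.40010817e-04,  1.85799113e-01,  9.82587335e-01, -8.38810435e-04]), 'ft_force': array([ 0.29587665, -0.10068307,  0.11429527]), 'ft_torque': array([0.02601375, 0.00556371, 0.02888995]), 'opening': 92.96809290235394}
top {'fx': 393.0004364806645, 'fy': 393.0004364806645, 'cx': 252.99708761270114, 'cy': 187.8535251991555, 'xyz': array([ 395.52311913,  -12.93596712, 1010.35077945]), 'rotation': array([-0.06123583,  0.71003486, -0.69750139,  0.07478296])}
side {'fx': 475.35492524549494, 'fy': 475.35492524549494, 'cx': 252.7189796717256, 'cy': 191.3417952950956, 'xyz': array([  56.17328427, -338.27532394, 1242.00815987]), 'rotation': array([-0.21694256,  0.85042499, -0.46416972,  0.11941412])}
{'fx': 280.0316987586884, 'fy': 280.0316987586884, 'cx': 253.2956188828489, 'cy': 196.26368438372975, 'tool_from_camera': array([[-3.53989806e-04, -9.60313823e-01, -2.78921557e-01,
         7.82215174e+01],
       [ 9.99999886e-01, -2.50979309e-04, -4.05027374e-04,
        -1.96641496e-01],
       [ 3.18949846e-04, -2.78921669e-01,  9.60313803e-01,
        -1.64947131e+02],
       [ 0.00000000e+00,  0.00000000e+00,  0.00000000e+00,
         1.00000000e+00]])}
```

View pics/top0.png

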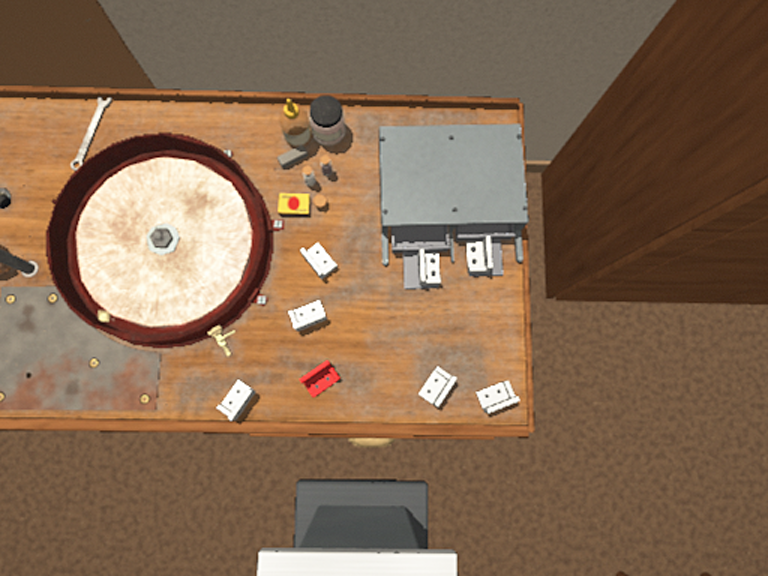

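View pics/side0.png

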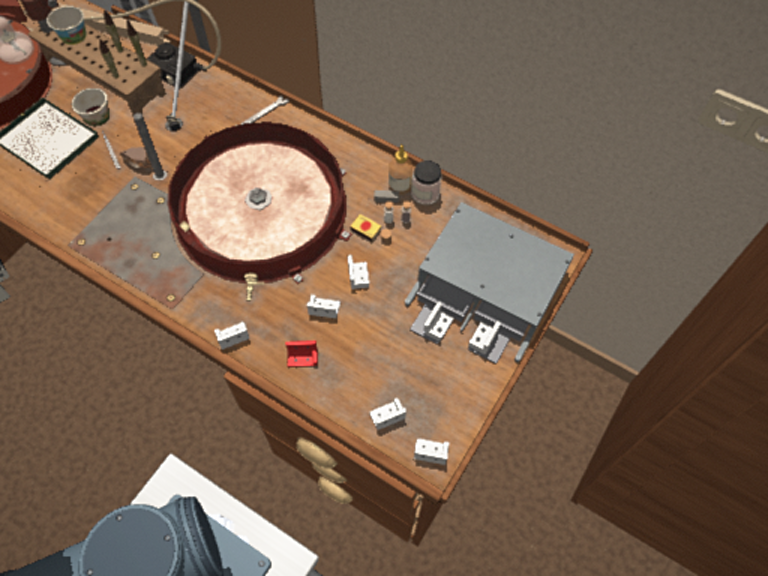

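The top picture shows five white brackets, at 768-px positions (320,260), (308,316), (237,400), (438,387) and (498,397). The red one at (320,378) is the decoy. The handles are at (430,268) and (478,256). Next I'll view enlarged crops to tell their hands.

Run:
```python
from h import *
t=np.load('top0.npy'); s=np.load('side0.npy')
def crop(im,u,v,n=36,o=198):
    u=int(u/1.5);v=int(v/1.5)
    c=im[v-n//2:v+n//2,u-n//2:u+n//2]
    return cv2.copyMakeBorder(cv2.resize(c,(o,o),interpolation=cv2.INTER_CUBIC),1,1,1,1,cv2.BORDER_CONSTANT,value=(255,0,255))
T=[(320,260),(308,316),(237,400),(438,387),(498,397),(427,268),(480,258)]
S=[(359,272),(323,307),(232,335),(388,415),(432,452)]
L=[crop(t,*p) for p in T]+[crop(s,*p) for p in S]
m=np.vstack([np.hstack(L[i*4:i*4+4]) for i in range(3)])
save('mont',m)
cp=campose('top')
# white blobs
hsv=cv2.cvtColor(t,cv2.COLOR_RGB2HSV)
mask=((hsv[...,1]<45)&(hsv[...,2]>170)).astype(np.uint8)
mask=cv2.morphologyEx(mask,cv2.MORPH_CLOSE,np.ones((3,3)))
n,lab,st,ce=cv2.connectedComponentsWithStats(mask)
for i in range(1,n):
    if 100<st[i,4]<900:
        c=cv2.findContours((lab==i).astype(np.uint8),cv2.RETR_EXTERNAL,cv2.CHAIN_APPROX_NONE)[0][0]
        print(ce[i]*1.5,st[i,4],cv2.minAreaRect(c),onplane(cp,ce[i],15)[0].round(0))
```

```text
[ 90.18564356 130.81188119] 202 ((59.52715301513672, 88.07014465332031), (6.806972026824951, 53.09436798095703), 23.838741302490234) [855. 492.  15.]
[402.465  206.6925] 600 ((277.5, 131.5), (45.0, 35.0), 0.0) [726. -69.  15.]
[479.5619469  254.74778761] 339 ((321.5, 168.5), (23.0, 21.0), 90.0) [ 641. -204.   15.]
[318.3        258.45535714] 280 ((211.56097412109375, 171.45123291015625), (23.2698917388916, 13.743291854858398), 51.34019470214844) [629.  76.  15.]
[420.92010309 264.74484536] 582 ((280.0, 176.5), (29.0, 36.0), 90.0) [ 621. -102.   15.]
[306.35638298 313.67553191] 282 ((204.2853546142578, 209.13169860839844), (12.494779586791992, 22.96471405029297), 69.77513122558594) [532.  93.  15.]
[436.75271739 385.80163043] 368 ((291.0911560058594, 257.2852783203125), (16.106264114379883, 23.392433166503906), 32.47119140625) [ 415. -129.   15.]
[234.395 398.64 ] 300 ((156.23077392578125, 265.8461608886719), (12.980457305908203, 24.733034133911133), 37.87498474121094) [389. 206.  15.]
[496.71657754 396.0842246 ] 374 ((331.5517272949219, 263.8793029785156), (16.155494689941406, 25.254566192626953), 68.19859313964844) [ 400. -229.   15.]
```

View pics/mont.png

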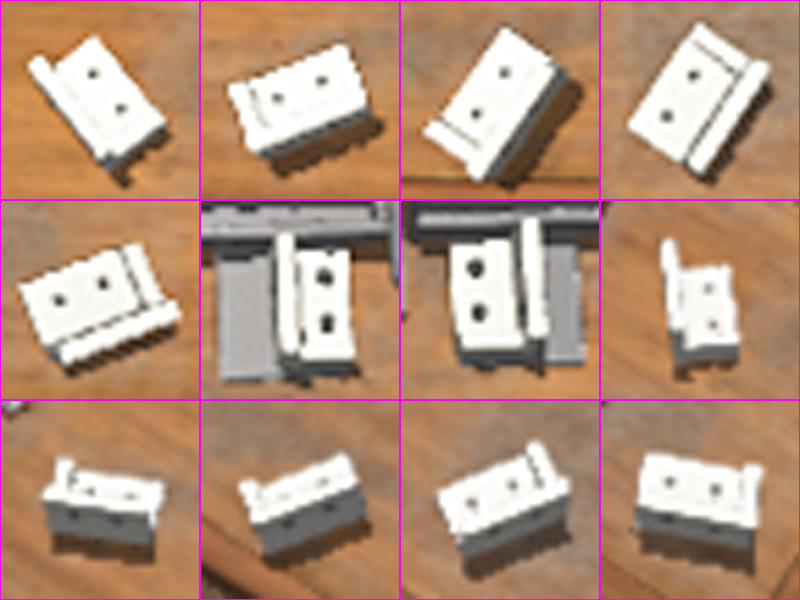

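The top and side crops suggest the left-hand bin's handle is at (430,268), with its foot towards -y, and the right-hand bin's is at (478,256), with its foot towards +y. I'll check the hand of each bracket from the wrist, flying over them with the tool world-aligned.

Emit:
{"method": "servo_tool", "body": {
  "rows": "-0.029 -0.022 0.009 0 0 -0.075 0.093; -0.058 -0.043 0.018 0 0 -0.15 0.093; -0.086 -0.065 0.026 0 0 -0.225 0.093; -0.115 -0.086 0.035 0 0 -0.3 0.093; -0.144 -0.108 0.044 0 0 -0.374 0.093"
}}

```text
time: 0.52
ee_pos: [295.3, 357.0, 173.4]
eef_rot: [-0.001, -0.002, 1.0, -0.001]
ft_force: [0.5, 0.6, -0.1]
opening: 92.6
```

Emit:
{"method": "servo_tool", "body": {
  "rows": "-0.024 -0.038 0.011 0 0 0 0.093; -0.047 -0.077 0.022 0 0 0 0.093; -0.071 -0.115 0.033 0 0 0 0.093; -0.094 -0.153 0.044 0 0 0 0.093; -0.094 -0.153 0.044 0 0 0 0.093"
}}

```text
time: 0.93
ee_pos: [391.2, 200.9, 128.4]
eef_rot: [-0.001, -0.001, 1.0, -0.002]
ft_force: [0.3, 1.2, 0.0]
opening: 92.9
```

```bash
cat >> h.py <<'E'
def look(name,show=False):
    s=robot.read_state(); im=robot.read_camera('wrist'); np.save(name+'.npy',im)
    import pickle; pickle.dump(s,open(name+'.pkl','wb'))
    return s,im
def ang(s):
    q=s['eef_rot']; m=R.from_quat([q[1],q[2],q[3],q[0]]).as_matrix()
    return np.degrees(np.arctan2(m[1,1],m[0,1])),m
def go(x,y,z,a=None):
    s=robot.read_state(); a0,m=ang(s); d=m.T@(np.array([x,y,z])-s['ee_pos'])
    da=0 if a is None else -np.radians((a-a0+180)%360-180)
    print('t%.1f'%s['time'],'pos',s['ee_pos'].round(1),'a %.1f'%a0,'shift',d.round(1),'turn %.3f'%da,'q1 q6',s['q'][[0,5]].round(2),'op %.1f'%s['opening'],'F',s['ft_force'].round(1))
E
python3 -c "
from h import *
look('w3'); go(532,93,130,90)"
```

```text
t1.0 pos [392.1 199.7 128. ] a 90.1 shift [-139.8 -106.9   -1.9] turn 0.002 q1 q6 [ 0.22 -1.35] op 92.9 F [ 2.8 -0.5 -0.9]
```

Emit:
{"method": "servo_tool", "body": {
  "rows": "-0.035 -0.027 0 0 0 0 0.093; -0.07 -0.054 0 0 0 0 0.093; -0.105 -0.08 0 0 0 0 0.093; -0.14 -0.107 0 0 0 0 0.093; -0.14 -0.107 0 0 0 0 0.093"
}}

```text
time: 1.4
ee_pos: [536.6, 89.8, 128.1]
eef_rot: [0.001, 0.0, 1.0, -0.003]
ft_force: [-0.4, -0.3, 0.3]
opening: 93.1
```

```bash
python3 -c "
from h import *
look('w2'); go(629,76,130,90)"
```

```text
t1.4 pos [536.8  89.6 128. ] a 89.9 shift [-92.2 -13.4  -1.9] turn -0.002 q1 q6 [-0.04 -1.6 ] op 93.0 F [ 2.4 -0.5 -0.4]
```

Emit:
{"method": "servo_tool", "body": {
  "rows": "-0.033 -0.006 0 0 0 0 0.093; -0.065 -0.012 0 0 0 0 0.093; -0.097 -0.017 0 0 0 0 0.093; -0.097 -0.017 0 0 0 0 0.093"
}}

```text
time: 1.78
ee_pos: [637.9, 72.0, 127.3]
eef_rot: [0.002, 0.001, 1.0, -0.003]
ft_force: [0.3, 0.2, 0.4]
opening: 92.9
```

```bash
python3 -c "
from h import *
look('w1'); go(415,-129,130,90)"
```

```text
t1.8 pos [634.9  72.8 127. ] a 89.9 shift [ 219.4 -202.3   -2. ] turn -0.002 q1 q6 [-0.06 -1.62] op 93.0 F [-0.4 -0.4  0.2]
```

Emit:
{"method": "servo_tool", "body": {
  "rows": "0.027 -0.026 0 0 0 0 0.093; 0.054 -0.052 0 0 0 0 0.093; 0.081 -0.078 0 0 0 0 0.093; 0.108 -0.103 0 0 0 0 0.093; 0.134 -0.128 0 0 0 0 0.093"
}}

```text
time: 2.25
ee_pos: [497.1, -53.7, 127.3]
eef_rot: [-0.001, 0.0, 1.0, -0.002]
ft_force: [-0.2, -1.0, -0.9]
opening: 93.3
```

Emit:
{"method": "servo_tool", "body": {
  "rows": "0.027 -0.026 0 0 0 0 0.093; 0.054 -0.052 0 0 0 0 0.093; 0.08 -0.077 0 0 0 0 0.093; 0.08 -0.077 0 0 0 0 0.093"
}}

```text
time: 2.58
ee_pos: [411.6, -131.6, 127.4]
eef_rot: [-0.003, 0.002, 1.0, -0.002]
ft_force: [0.3, 0.6, 0.2]
opening: 92.8
```

```bash
python3 -c "
from h import *
look('w4'); go(400,-229,130,90)"
```

```text
t2.6 pos [ 413.8 -130.5  127.7] a 89.7 shift [ 13.4 -98.6  -1.9] turn -0.005 q1 q6 [-0.56 -2.12] op 93.0 F [ 0.2 -0.4  0.1]
```

Emit:
{"method": "servo_tool", "body": {
  "rows": "0.005 -0.033 0 0 0 0 0.093; 0.01 -0.067 0 0 0 0 0.093; 0.015 -0.1 0 0 0 0 0.093; 0.015 -0.1 0 0 0 0 0.093"
}}

```text
time: 2.97
ee_pos: [399.0, -233.8, 128.5]
eef_rot: [-0.001, 0.003, 1.0, -0.003]
ft_force: [1.2, -0.9, -0.4]
opening: 92.8
```

Run:
```python
from h import *
import pickle
look('w5'); go(600,-150,130,90)
guess={1:(629,76),2:(532,93),3:(389,206),4:(415,-129),5:(400,-229)}
L=[]
for i in range(1,6):
    s=pickle.load(open(f'w{i}.pkl','rb')); im=np.load(f'w{i}.npy'); cp=campose('wrist',s)
    u,v=proj(cp,[*guess[i],15])[0]; print(i,u,v)
    u=int(np.clip(u,50,512-50)); v=int(np.clip(v,50,384-50))
    c=cv2.resize(im[v-50:v+50,u-50:u+50],(264,264),interpolation=cv2.INTER_CUBIC)
    cv2.putText(c,f'{i} {u-50},{v-50}',(5,15),0,.5,(255,0,255)); L.append(c)
L.append(np.zeros_like(c))
save('mw',np.vstack([np.hstack(L[:3]),np.hstack(L[3:])]))
```

```text
t3.0 pos [ 398.7 -231.1  128.1] a 89.6 shift [-200.7   82.5   -2.7] turn -0.007 q1 q6 [-0.76 -2.33] op 93.4 F [0.1 0.3 0.4]
1 257.8717513261078 185.42191557382534
2 257.10018899222933 189.52585690218996
3 258.6912301522978 192.013322158884
4 256.2765563654699 197.8653562498569
5 258.7150649669366 194.99708212651453
```

View pics/mw.png

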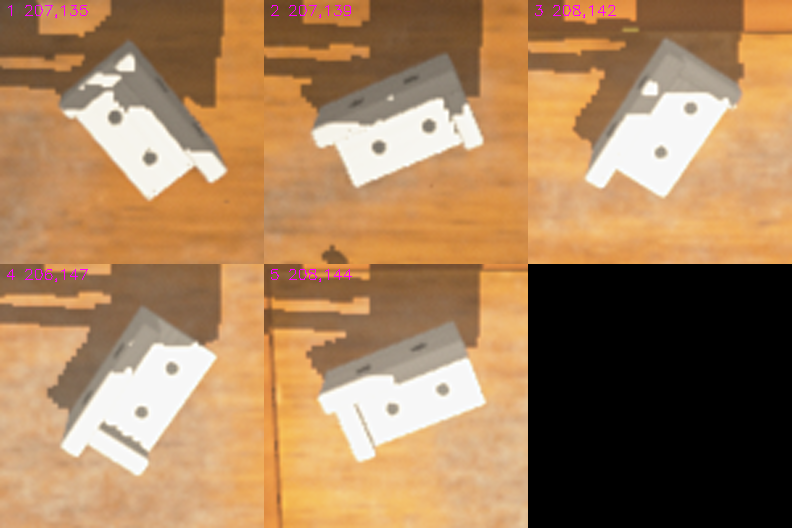

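Wrist montage, where image down is +x and right is +y. Judged from the foot's open side facing the web:

| Bracket | Ear position | Hand |
|---|---|---|
| 1 | upper-left, crop (95,80) | left |
| 2 | right, (470,125) | right |
| 3 | upper-right, (705,65) | right |
| 4 | lower-left strip, (120,450) | left |
| 5 | left strip, (355,430) | left |

This agrees with the top crops. Next I'll measure the web bottom edges and fly towards the handles.

Emit:
{"method": "servo_tool", "body": {
  "rows": "-0.036 0.014 0 0 0 0 0.093; -0.072 0.028 0 0 0 0 0.093; -0.108 0.042 0 0 0 0 0.093; -0.144 0.056 0 0 0 0 0.093; -0.144 0.056 0 0 0 0 0.093"
}}

```text
time: 3.43
ee_pos: [548.5, -170.7, 127.2]
eef_rot: [0.0, 0.001, 1.0, -0.001]
ft_force: [-1.1, 0.1, 0.3]
opening: 92.9
```

Run:
```python
from h import *
import pickle
s,im=look('wh'); save('wh',im,1.5); go(600,-150,130,90)
guess={1:(629,76),2:(532,93),3:(389,206),4:(415,-129),5:(400,-229)}
for i in range(1,6):
    s=pickle.load(open(f'w{i}.pkl','rb')); im=np.load(f'w{i}.npy'); cp=campose('wrist',s)
    hsv=cv2.cvtColor(im,cv2.COLOR_RGB2HSV); m=(hsv[...,1]<60).astype(np.uint8)
    m=cv2.morphologyEx(m,cv2.MORPH_CLOSE,np.ones((3,3)))
    n,lab,st,ce=cv2.connectedComponentsWithStats(m)
    u,v=proj(cp,[*guess[i],15])[0]
    j=min(range(1,n),key=lambda k:np.hypot(*(ce[k]-[u,v]))+(1e3 if st[k,4]<800 else 0))
    c=cv2.findContours((lab==j).astype(np.uint8),cv2.RETR_EXTERNAL,cv2.CHAIN_APPROX_NONE)[0][0]
    h=cv2.approxPolyDP(cv2.convexHull(c),2,True)[:,0]
    P=onplane(cp,h,0); Q=onplane(cp,h,38)
    print(i,st[j])
    for k in range(len(h)):
        k2=(k+1)%len(h); d=P[k2]-P[k]; e=Q[k2]-Q[k]
        print('  ',h[k],P[k,:2].round(1),'L0 %.1f ang %.1f L38 %.1f'%(np.hypot(*d[:2]),np.degrees(np.arctan2(d[1],d[0])),np.hypot(*e[:2])), Q[k,:2].round(1))
```

```text
t3.5 pos [ 545.6 -171.5  126.8] a 89.9 shift [-54.4  21.6  -3.4] turn -0.001 q1 q6 [-0.5  -2.07] op 92.9 F [ 0.  -0.6 -0. ]
1 [ 230  151   63   59 1817]
   [231 171] [617.   47.7] L0 33.8 ang 128.4 L38 29.4 [609.5  51. ]
   [256 151] [596.   74.2] L0 65.2 ang 36.9 L38 56.7 [591.2  74. ]
   [292 199] [648.1 113.3] L0 7.0 ang -49.3 L38 6.1 [636.5 108.1]
   [287 203] [652.7 108. ] L0 28.2 ang -75.8 L38 24.5 [640.5 103.5]
   [262 209] [659.6  80.7] L0 49.0 ang -137.4 L38 42.7 [646.5  79.7]
   [231 177] [623.5  47.5] L0 6.5 ang 178.5 L38 5.6 [615.1  50.8]
2 [ 225  160   65   50 1804]
   [276 160] [503.9 112.9] L0 37.9 ang 23.1 L38 32.9 [498. 110.]
   [289 192] [538.8 127.7] L0 55.8 ang -69.6 L38 48.6 [528.3 122.9]
   [241 209] [558.2  75.4] L0 28.5 ang -143.3 L38 24.8 [545.3  77.4]
   [225 189] [535.4  58.4] L0 10.6 ang 160.6 L38 9.2 [525.4  62.6]
   [228 180] [525.4  61.9] L0 55.3 ang 112.9 L38 48.2 [516.7  65.6]
3 [ 230  157   58   60 1827]
   [287 175] [374.2 236.3] L0 7.7 ang -6.0 L38 6.7 [366.3 231.8]
   [286 182] [381.8 235.5] L0 48.4 ang -36.4 L38 42.1 [373.  231.1]
   [259 216] [4
[... 332 characters left out ...]
38 51.0 [ 393.  -100.5]
   [259 226] [ 452.2 -125.9] L0 35.4 ang -109.8 L38 30.8 [ 436.9 -126.5]
   [229 216] [ 440.2 -159.2] L0 18.0 ang 164.4 L38 15.7 [ 426.5 -155.5]
   [233 201] [ 422.9 -154.3] L0 51.0 ang 144.8 L38 44.4 [ 411.4 -151.3]
   [260 163] [ 381.2 -125. ] L0 35.5 ang 54.6 L38 30.9 [ 375.1 -125.7]
5 [ 229  166   63   53 1846]
   [279 166] [ 372.5 -207.3] L0 35.8 ang 22.5 L38 31.2 [ 365.8 -210.6]
   [291 196] [ 405.6 -193.6] L0 57.5 ang -63.9 L38 50.1 [ 394.6 -198.6]
   [244 218] [ 430.9 -245.3] L0 30.2 ang -148.1 L38 26.3 [ 416.6 -243.6]
   [229 196] [ 405.2 -261.3] L0 11.5 ang 167.4 L38 10.0 [ 394.3 -257.5]
   [231 186] [ 394.  -258.7] L0 55.7 ang 112.7 L38 48.5 [ 384.6 -255.3]
```

View pics/wh.png

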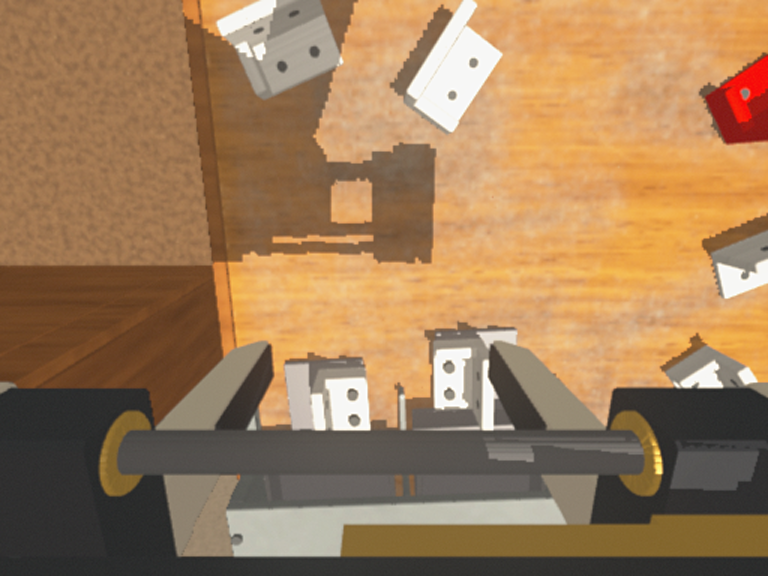

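The view from beside the rack confirms it: the handle at (470,375) has its foot towards image-left (-y), so it is the left-hand bin. The one at (335,395) has its foot towards +y, so it is the right-hand bin. Next is the rack pose from the top view.

Run:
```python
from h import *
t=np.load('top0.npy'); cp=campose('top')
hsv=cv2.cvtColor(t,cv2.COLOR_RGB2HSV)
m=((hsv[...,1]<60)&(hsv[...,2]>80)).astype(np.uint8); m[:, :240]=0; m[:70]=0;m[152:]=0; m[:,360:]=0
m=cv2.morphologyEx(m,cv2.MORPH_OPEN,np.ones((7,7)))
n,lab,st,ce=cv2.connectedComponentsWithStats(m); j=1+np.argmax(st[1:,4]); print(st[j])
c=cv2.findContours((lab==j).astype(np.uint8),cv2.RETR_EXTERNAL,cv2.CHAIN_APPROX_NONE)[0][0]
r=cv2.minAreaRect(c); b=cv2.boxPoints(r); P=onplane(cp,b,64)
print(r,P.round(1)); 
for k in range(4): d=P[(k+1)%4]-P[k]; print(np.hypot(*d[:2]),np.degrees(np.arctan2(d[1],d[0])))
h=cv2.approxPolyDP(cv2.convexHull(c),2,True)[:,0]
print(np.c_[h,onplane(cp,h,64)[:,:2].round(1)])
# crop of handles, wrist
im=np.load('wh.npy'); save('wh2',im[200:300,170:370],4)
g=t[130:200,245:360]; save('th',g,6.5)
```

```text
[ 253   83   99   68 6386]
((301.81646728515625, 115.92462921142578), (66.55099487304688, 97.61116027832031), 88.69805145263672) [[ 854.6  -23.5   64. ]
 [ 867.4 -277.5   64. ]
 [ 687.2 -275.7   64. ]
 [ 676.   -30.1   64. ]]
254.38443410952632 -87.11967649891805
180.21285655358562 179.4067146402158
245.78320561747012 92.60871014756493
178.73162069400058 2.138222256975167
[[ 346.    83.   863.1 -267.3]
 [ 351.   148.   687.4 -274.7]
 [ 255.   150.   676.9  -33.2]
 [ 253.    84.   854.   -25.4]]
```

View pics/th.png

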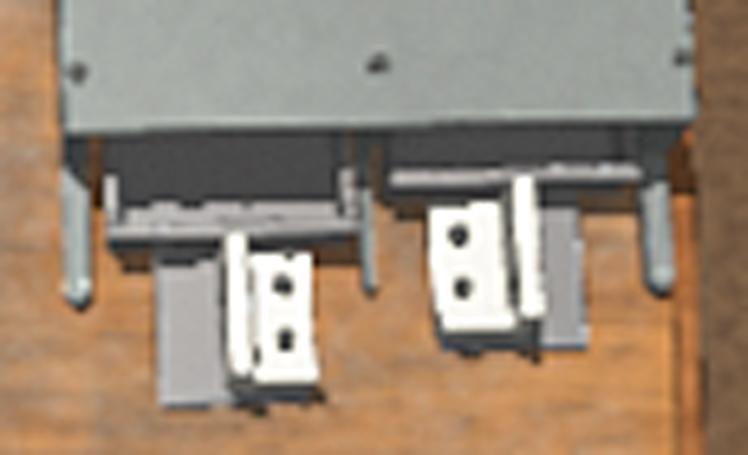

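Left handle web top runs (232,235) to (240,372) in the crop, and the right one (523,175) to (535,315). The left bin stands slightly drawn out. Rack yaw is about 2.5°. Roof size agrees with the 246 × 178 given.

Run:
```python
from h import *
import pickle
cp=campose('top')
for a in ([(232,235),(240,372)],[(523,175),(535,315)]):
    P=onplane(cp,np.array(a)/6.5+[245,130],44)[:,:2]; d=P[0]-P[1]
    print(P.round(1),'mid',P.mean(0).round(1),np.hypot(*d),np.degrees(np.arctan2(d[1],d[0])))
go(600,-150,130,92.5)
```

```text
[[ 641.7  -99.4]
 [ 587.3 -102.6]] mid [ 614.5 -101. ] 54.53271971722995 3.384803625567386
[[ 668.4 -213.9]
 [ 612.1 -217.5]] mid [ 640.3 -215.7] 56.378411581804734 3.640679153392056
t3.5 pos [ 545.6 -171.5  126.8] a 89.9 shift [-54.4  21.6  -3.4] turn -0.045 q1 q6 [-0.5  -2.07] op 92.9 F [ 0.  -0.6 -0. ]
```

View pics/wh2.png

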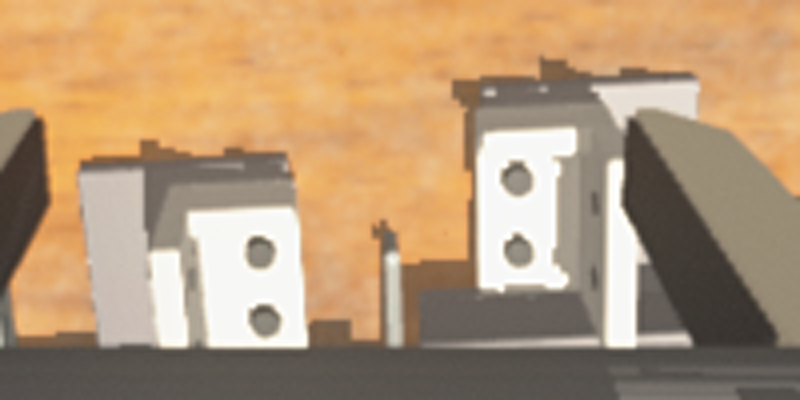

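Emit:
{"method": "servo_tool", "body": {
  "rows": "-0.023 0.024 0.01 0 0 -0.045 0.06; -0.046 0.047 0.02 0 0 -0.045 0.06; -0.069 0.0705 0.03 0 0 -0.045 0.06; -0.069 0.0705 0.03 0 0 -0.045 0.06; -0.069 0.0705 0.03 0 0 -0.045 0.06"
}}

```text
time: 3.9
ee_pos: [613.4, -98.0, 95.4]
eef_rot: [-0.003, -0.024, 1.0, -0.0]
ft_force: [0.3, -0.8, -0.3]
opening: 64.3
```

```bash
python3 -c "
from h import *
go(614.5,-101,16,92.5)"
```

```text
t3.9 pos [613.4 -98.   95.4] a 92.7 shift [-1.4 -3.  79.4] turn 0.004 q1 q6 [-0.34 -1.95] op 64.3 F [ 0.3 -0.8 -0.3]
```

Emit:
{"method": "servo_tool", "body": {
  "rows": "-0.001 -0.003 0.025 0 0 0 0.06; -0.001 -0.003 0.05 0 0 0 0.06; -0.001 -0.003 0.07 0 0 0 0.06; -0.001 -0.003 0.078 0 0 0 0.06; -0.001 -0.003 0.079 0 0 0 0.06"
}}

```text
time: 4.32
ee_pos: [611.5, -100.8, 14.9]
eef_rot: [-0.005, -0.023, 1.0, 0.0]
ft_force: [-0.0, 0.2, 1.1]
opening: 60.0
```

Emit:
{"method": "servo_tool", "body": {
  "rows": "0 0 0 0 0 0 0; 0 0 0 0 0 0 0; 0 0 0 0 0 0 0; 0 0 0 0 0 0 0; 0 0 0 0 0 0 0",
  "squeeze": 25
}}

```text
time: 4.73
ee_pos: [612.1, -101.1, 15.9]
eef_rot: [-0.004, -0.023, 1.0, 0.0]
ft_force: [-0.1, -0.1, 0.8]
opening: 30.8
```

Emit:
{"method": "servo_tool", "body": {
  "rows": "0 0 0 0 0 0 0; 0 0 0 0 0 0 0; 0.005 0 0 0 0 0 0; 0.01 0 0 0 0 0 0; 0.015 0 0 0 0 0 0"
}}

```text
time: 5.15
ee_pos: [597.2, -101.8, 16.2]
eef_rot: [-0.004, -0.023, 1.0, -0.0]
ft_force: [1.2, 0.3, -1.0]
opening: 8.2
```

```bash
python3 -c "
from h import *
go(614.5-122,-106,16,92.5)"
```

```text
t5.2 pos [ 597.2 -101.8   16.2] a 92.7 shift [104.8   0.8   1. ] turn 0.003 q1 q6 [-0.35 -1.97] op 8.2 F [ 1.2  0.3 -1. ]
```

Emit:
{"method": "servo_tool", "body": {
  "rows": "0.015 0 0 0 0 0 0; 0.035 0 0 0 0 0 0; 0.06 0 0 0 0 0 0; 0.085 0 0 0 0 0 0; 0.105 0 0 0 0 0 0"
}}

```text
time: 5.57
ee_pos: [489.5, -106.2, 16.5]
eef_rot: [-0.005, -0.024, 1.0, 0.0]
ft_force: [1.1, -0.5, -2.3]
opening: 8.3
```

Emit:
{"method": "servo_tool", "body": {
  "rows": "0 0 0 0 0 0 0; 0 0 0 0 0 0 0.04; 0 0 0 0 0 0 0.04; 0 0 0 0 0 0 0.04; 0 0 0 0 0 0 0.04"
}}

```text
time: 5.98
ee_pos: [490.7, -106.4, 16.6]
eef_rot: [-0.004, -0.024, 1.0, 0.0]
ft_force: [-0.0, 0.4, 0.3]
opening: 30.0
```

Emit:
{"method": "servo_tool", "body": {
  "rows": "0 0 -0.03 0 0 0 0.06; 0 0 -0.06 0 0 0 0.06; -0.03 -0.03 -0.085 0 0 0 0.06; -0.06 -0.055 -0.085 0 0 0 0.06; -0.09 -0.085 -0.085 0 0 0 0.06"
}}

```text
time: 6.4
ee_pos: [584.8, -184.7, 103.7]
eef_rot: [-0.002, -0.025, 1.0, -0.001]
ft_force: [1.0, 0.1, 0.6]
opening: 59.3
```

Run:
```python
from h import *
go(640.3,-215.7,16,92.5)
im=robot.read_camera('top'); np.save('top1.npy',im); save('top1',im[100:300,200:370],3.5)
```

```text
t6.4 pos [ 584.8 -184.7  103.7] a 92.8 shift [-54.2 -33.5  87.5] turn 0.005 q1 q6 [-0.49 -2.1 ] op 59.3 F [1.  0.1 0.6]
```

View pics/top1.png

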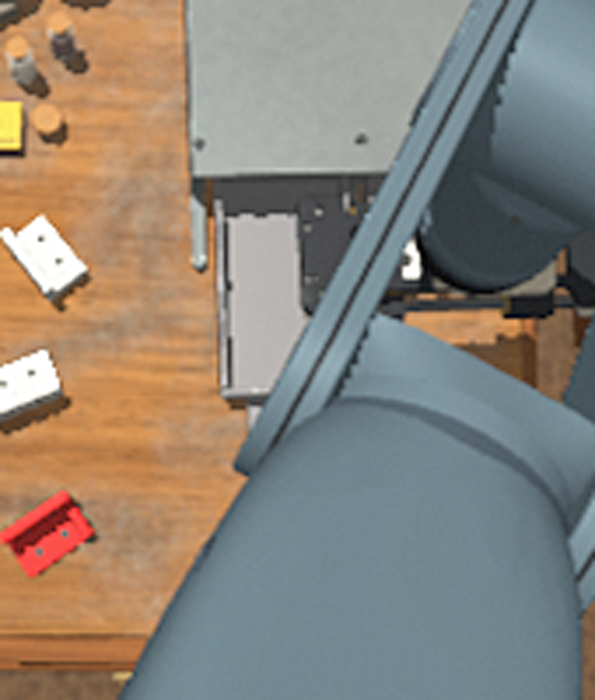

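The left bin has come out, with its tray front-left corner at (225,395) in the crop. Now the right bin.

Emit:
{"method": "servo_tool", "body": {
  "rows": "-0.02 -0.012 0 0 0 0 0.06; -0.04 -0.025 0 0 0 0 0.06; -0.053 -0.0335 0.01 0 0 0 0.06; -0.053 -0.0335 0.03 0 0 0 0.06; -0.053 -0.0335 0.05 0 0 0 0.06"
}}

```text
time: 6.87
ee_pos: [646.8, -223.4, 51.7]
eef_rot: [0.001, -0.023, 1.0, -0.004]
ft_force: [-0.0, 0.4, -0.0]
opening: 59.9
```

```bash
python3 -c "
from h import *
go(639,-215.7,16,92.5)"
```

```text
t6.9 pos [ 646.8 -223.4   51.7] a 92.7 shift [ 7.5  8.3 35.6] turn 0.003 q1 q6 [-0.49 -2.11] op 59.9 F [-0.   0.4 -0. ]
```

Emit:
{"method": "servo_tool", "body": {
  "rows": "0.007 0.008 0 0 0 0 0.06; 0.007 0.008 0.015 0 0 0 0.06; 0.007 0.008 0.028 0 0 0 0.06; 0.007 0.008 0.035 0 0 0 0.06; 0.007 0.008 0.035 0 0 0 0.02"
}}

```text
time: 7.28
ee_pos: [638.3, -215.2, 14.0]
eef_rot: [-0.0, -0.023, 1.0, -0.003]
ft_force: [-0.7, -0.5, -0.6]
opening: 56.7
```

Emit:
{"method": "servo_tool", "body": {
  "rows": "0 0 0 0 0 0 0; 0 0 0 0 0 0 0; 0 0 0 0 0 0 0; 0 0 0 0 0 0 0; 0 0 0 0 0 0 0",
  "squeeze": 25
}}

```text
time: 7.7
ee_pos: [638.8, -215.5, 14.7]
eef_rot: [0.0, -0.023, 1.0, -0.003]
ft_force: [0.2, 0.1, -0.1]
opening: 24.5
```

Emit:
{"method": "servo_tool", "body": {
  "rows": "0 0 0 0 0 0 0; 0 0 0 0 0 0 0; 0 0 0 0 0 0 0; 0.005 0 0 0 0 0 0; 0.015 0 0 0 0 0 0"
}}

```text
time: 8.12
ee_pos: [625.6, -216.6, 15.5]
eef_rot: [0.002, -0.023, 1.0, -0.004]
ft_force: [4.2, -1.2, 2.0]
opening: 7.7
```

Emit:
{"method": "servo_tool", "body": {
  "rows": "0.015 0 0 0 0 0 0; 0.035 0 0 0 0 0 0; 0.055 0 0 0 0 0 0; 0.075 0 0 0 0 0 0; 0.09 0 0 0 0 0 0"
}}

```text
time: 8.53
ee_pos: [534.9, -221.2, 15.5]
eef_rot: [0.003, -0.023, 1.0, -0.004]
ft_force: [2.6, -0.3, -0.7]
opening: 7.7
```

```bash
python3 -c "
from h import *
ex=np.array([.99905,.0436]); o=np.array([765.7,-149.7])
s=robot.read_state(); d=s['ee_pos'][:2]-o; print('rack xy',d@ex, d@[-ex[1],ex[0]])
go(*(o-288*ex+60*np.array([.0436,-1])),16,92.5)"
```

```text
rack xy -233.67015626197445 -61.331844500316905
t8.5 pos [ 534.9 -221.2   15.5] a 92.7 shift [54.3  1.4 -0.8] turn 0.003 q1 q6 [-0.58 -2.2 ] op 7.7 F [ 2.6 -0.3 -0.7]
```

Emit:
{"method": "servo_tool", "body": {
  "rows": "0.018 0 0 0 0 0 0; 0.036 0 0 0 0 0 0; 0.05 0 0 0 0 0 0; 0.054 0 0 0 0 0 0; 0.054 0 0 0 0 0 0.04"
}}

```text
time: 8.95
ee_pos: [479.9, -223.8, 15.4]
eef_rot: [0.002, -0.023, 1.0, -0.004]
ft_force: [-0.7, 0.3, -0.0]
opening: 11.0
```

Emit:
{"method": "servo_tool", "body": {
  "rows": "0 0 0 0 0 0 0.04; 0 0 0 0 0 0 0.04; 0 0 0 0 0 0 0.04; 0 0 -0.03 0 0 0 0.06; 0 0 -0.07 0 0 0 0.06"
}}

```text
time: 9.37
ee_pos: [477.5, -221.4, 82.7]
eef_rot: [-0.001, -0.023, 1.0, -0.002]
ft_force: [0.6, 0.1, 0.1]
opening: 43.1
```

```bash
cat >> h.py <<'E'
ex=np.array([.99905,.0436]); ey=np.array([-.0436,.99905]); o=np.array([765.7,-149.7])
def rack(p): d=np.array(p)[:2]-o; return np.array([d@ex,d@ey])
def check(name,cx,cy,phi,hand,tag):
    "web centre cx,cy, foot direction phi deg; hand L/R. Prints offset of blob from expectation"
    s,im=look(tag); cp=campose('wrist',s)
    f=np.radians(phi); n=np.array([np.cos(f),np.sin(f)]); w=np.array([-n[1],n[0]])  # facing web = -n; left of it = -w
    C=np.array([cx,cy]); e=-1 if hand=='L' else 1
    pts=[]
    for a in(-28,28):
        for b in(-4,4): pts+= [[*(C+a*w+b*n),z] for z in(0,38)]
        pts+=[[*(C+a*w+32*n),z] for z in (0,5)]
    pts+=[[*(C+e*k*w+32*n),18] for k in(20,28)]
    q=proj(cp,pts); hq=cv2.convexHull(q.astype(np.float32)); 
    hsv=cv2.cvtColor(im,cv2.COLOR_RGB2HSV); m=(hsv[...,1]<60).astype(np.uint8)
    m=cv2.morphologyEx(m,cv2.MORPH_CLOSE,np.ones((3,3)))
    k,lab,st,ce=cv2.connectedComponentsWithStats(m)
    c0=hq[:,0].mean(0); j=min(range(1,k),key=lambda i:np.hypot(*(ce[i]-c0))+(1e3 if not 600<st[i,4]<6000 else 0))
    c=cv2.convexHull(cv2.findContours((lab==j).astype(np.uint8),cv2.RETR_EXTERNAL,cv2.CHAIN_APPROX_NONE)[0][0])
    def stat(h):
        M=cv2.moments(h); return np.array([M['m10']/M['m00'],M['m01']/M['m00']]),M['m00']
    a,A=stat(hq); b,B=stat(c); d=(onplane(cp,b,12)-onplane(cp,a,12))[0,:2]
    mr=[cv2.minAreaRect(h)[1:] for h in(hq,c)]
    iou=cv2.intersectConvexConvex(hq,c.astype(np.float32))[0]; iou/=A+B-iou
    print(name,'offset mm',d.round(1),'area exp/meas %.0f/%.0f iou %.2f'%(A,B,iou),'rects',np.round(mr[0][0],1),round(mr[0][1],1),np.round(mr[1][0],1),round(mr[1][1],1))
    cv2.drawContours(im,[hq.astype(int)],-1,(255,0,0),1); cv2.drawContours(im,[c],-1,(0,255,0),1); save(tag,im,1.5)
E
python3 -c "
from h import *
print(rack(robot.read_state()['ee_pos']));go(406,-137,110,56)"
```

```text
[-291.0356641   -59.04884488]
t9.4 pos [ 477.5 -221.4   82.7] a 92.6 shift [ 67.6  87.5 -27.4] turn 0.639 q1 q6 [-0.64 -2.26] op 43.1 F [0.6 0.1 0.1]
```

Emit:
{"method": "servo_tool", "body": {
  "rows": "0.014 0.018 -0.007 0 0 0.125 0.07; 0.028 0.036 -0.014 0 0 0.25 0.07; 0.042 0.054 -0.021 0 0 0.375 0.07; 0.056 0.072 -0.027 0 0 0.5 0.07; 0.0676 0.0875 -0.027 0 0 0.62 0.07"
}}

```text
time: 9.78
ee_pos: [405.9, -136.2, 110.5]
eef_rot: [0.0, 0.286, 0.958, -0.002]
ft_force: [0.4, 0.8, 0.0]
opening: 69.7
```

Emit:
{"method": "servo_tool", "body": {
  "rows": "0 0 0 0 0 0.02 0.07; 0 0 0 0 0 0.02 0.07"
}}

```text
time: 9.95
ee_pos: [405.7, -135.3, 110.8]
eef_rot: [0.001, 0.295, 0.955, -0.002]
ft_force: [0.9, -0.8, 0.2]
opening: 69.9
```

```bash
python3 -c "
from h import *
check('b4',406,-137,56,'L','c4'); go(406,-137,10,56)"
```

```text
b4 offset mm [-0.5 -0.6] area exp/meas 2399/2246 iou 0.93 rects [67.6 37.6] 89.7 [66. 36.] 90.0
t10.0 pos [ 406.4 -136.   110.8] a 55.8 shift [  0.   -0.7 100.8] turn -0.004 q1 q6 [-0.58 -1.55] op 69.9 F [0.1 0.  0.5]
```

Emit:
{"method": "servo_tool", "body": {
  "rows": "0 -0.001 0.035 0 0 0 0.045; 0 -0.001 0.07 0 0 0 0.045; 0 -0.001 0.09 0 0 0 0.045; 0 -0.001 0.099 0 0 0 0.045; 0 -0.001 0.1 0 0 0 0.03"
}}

```text
time: 10.42
ee_pos: [405.1, -137.0, 9.0]
eef_rot: [-0.001, 0.294, 0.956, -0.002]
ft_force: [1.4, -0.6, 1.4]
opening: 43.2
```

Emit:
{"method": "servo_tool", "body": {
  "rows": "0 0 0 0 0 0 0; 0 0 0 0 0 0 0; 0 0 0 0 0 0 0; 0 0 0 0 0 0 0; 0 0 0 0 0 0 0",
  "squeeze": 30
}}

```text
time: 10.83
ee_pos: [405.8, -137.5, 9.9]
eef_rot: [-0.0, 0.294, 0.956, -0.002]
ft_force: [-0.0, 0.3, -0.1]
opening: 9.5
```

Emit:
{"method": "servo_tool", "body": {
  "rows": "0 0 0 0 0 0 0; 0 0 0 0 0 0 0; 0 0 -0.02 0 0 0 0; 0 0 -0.05 0 0 0 0; 0 0 -0.085 0 0 0 0"
}}

```text
time: 11.25
ee_pos: [404.4, -136.2, 94.6]
eef_rot: [-0.002, 0.294, 0.956, -0.001]
ft_force: [0.4, -0.6, -2.1]
opening: 7.7
```

```bash
cat >> h.py <<'E'
def inbin(ox,oy,bx,by=0): return o+(ox+bx)*ex+(oy+by)*ey   # world xy of bin point, bin origin in rack coords
E
python3 -c "
from h import *
p=inbin(-156,55.5,-48); print(p); go(*p,75,2.5)"
```

```text
[ 559.474    -103.147125]
t11.2 pos [ 404.4 -136.2   94.6] a 55.8 shift [-109.8  114.6   18.8] turn 0.930 q1 q6 [-0.58 -1.56] op 7.7 F [ 0.4 -0.6 -2.1]
```

Emit:
{"method": "servo_tool", "body": {
  "rows": "-0.014 0.014 -0.005 0 0 0.12 0; -0.028 0.029 -0.01 0 0 0.24 0; -0.042 0.043 -0.015 0 0 0.36 0; -0.055 0.058 -0.02 0 0 0.48 0; -0.069 0.072 -0.02 0 0 0.6 0"
}}

```text
time: 11.67
ee_pos: [503.3, -115.1, 115.2]
eef_rot: [-0.001, 0.566, 0.825, -0.002]
ft_force: [0.3, 0.5, -1.5]
opening: 7.9
```

Emit:
{"method": "servo_tool", "body": {
  "rows": "-0.003 0.02 0 0 0 0.12 0; -0.006 0.04 0 0 0 0.24 0; -0.01 0.058 0 0 0 0.33 0; -0.01 0.058 0 0 0 0.33 0"
}}

```text
time: 12.0
ee_pos: [563.9, -103.3, 115.0]
eef_rot: [0.0, 0.695, 0.719, -0.001]
ft_force: [0.5, -0.9, -0.4]
opening: 8.1
```

Run:
```python
from h import *
print('corner rack',rack(onplane(campose('top'),[264.3,212.9],30)[0]))
p=inbin(-156,55.5,-48); print(p); go(*p,20,2.5)
s,im=look('p4'); save('p4',im,1.5)
```

```text
corner rack [-238.12743723  100.48515248]
[ 559.474    -103.147125]
t12.0 pos [ 563.9 -103.3  115. ] a 2.0 shift [ 0.5 -4.3 95. ] turn -0.008 q1 q6 [-0.37 -0.41] op 8.1 F [ 0.5 -0.9 -0.4]
```

View pics/p4.png

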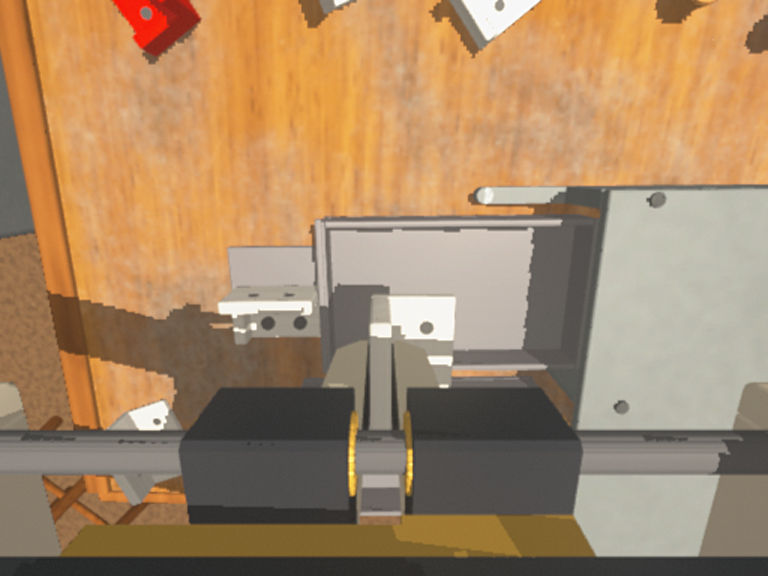

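The bin's front-left rim corner is at (317,220), the tray interior spans (328–560, 225–365), and the bracket is held with its foot to the right. I'll measure the corner and then lower.

Run:
```python
from h import *
import pickle
s=pickle.load(open('p4.pkl','rb')); cp=campose('wrist',s)
P=onplane(cp,np.array([(317,220),(322,300),(600,187),(610,430),(312,300)])/1.5,[30,30,64,64,44]);
for p in P: print(p.round(1),rack(p).round(1))
```

```text
[524.3 -54.1  30. ] [-237.  106.]
[ 527.1 -103.4   30. ] [-236.4   56.7]
[670.2 -29.   64. ] [-90.2 124.8]
[ 701.4 -167.1   64. ] [-65.  -14.6]
[523.1 -99.2  44. ] [-240.2   61. ]
```

```bash
python3 -c "
from h import *
p=inbin(-153,55,-48); go(*p,15,2.5)"
```

```text
t12.1 pos [ 561.8 -103.3  114.6] a 2.3 shift [-0.1  1.  99.6] turn -0.003 q1 q6 [-0.38 -0.41] op 8.0 F [-0.4  0.4 -1.1]
```

Emit:
{"method": "servo_tool", "body": {
  "rows": "0 0.001 0.03 0 0 0 0; 0 0.001 0.06 0 0 0 0; 0 0.001 0.08 0 0 0 0; 0 0.001 0.093 0 0 0 0; 0 0.001 0.099 0 0 0 0"
}}

```text
time: 12.47
ee_pos: [559.0, -102.9, 13.6]
eef_rot: [-0.003, 0.692, 0.722, -0.003]
ft_force: [-16.3, 2.8, 48.3]
opening: 7.8
```

Emit:
{"method": "servo_tool", "body": {
  "rows": "0 0 0 0 0 0 0; 0 0 0.001 0 0 0 0.02; 0 0 0.001 0 0 0 0.02; 0 0 0.001 0 0 0 0.02; 0 0 0.001 0 0 0 0.02"
}}

```text
time: 12.88
ee_pos: [559.0, -103.0, 13.1]
eef_rot: [-0.003, 0.692, 0.722, -0.003]
ft_force: [0.2, 0.2, -0.6]
opening: 20.0
```

Emit:
{"method": "servo_tool", "body": {
  "rows": "0 0 -0.02 0 0 0 0.02; 0 0 -0.05 0 0 0 0.02; 0 0 -0.08 0 0 0 0.06; 0 0 -0.085 0 0 -0.12 0.06; 0 0 -0.085 0 0 -0.24 0.06"
}}

```text
time: 13.3
ee_pos: [561.8, -103.7, 101.6]
eef_rot: [-0.0, 0.598, 0.802, -0.002]
ft_force: [1.0, -0.4, 0.1]
opening: 35.7
```

```bash
python3 -c "
from h import *
s,im=look('q4'); save('q4',im,1.5)
p=inbin(-153,55,-116); go(*p,17,92.5)"
```

```text
t13.3 pos [ 560.8 -103.4  100.2] a 17.0 shift [ 16.5 -63.8  83.6] turn -1.318 q1 q6 [-0.38 -0.67] op 39.4 F [-0.   0.1 -0.1]
```

Emit:
{"method": "servo_tool", "body": {
  "rows": "0.004 -0.016 0 0 0 -0.12 0.05; 0.008 -0.032 0 0 0 -0.24 0.05; 0.012 -0.048 0 0 0 -0.36 0.05; 0.0165 -0.064 0 0 0 -0.48 0.05; 0.0165 -0.064 0 0 0 -0.6 0.05"
}}

```text
time: 13.77
ee_pos: [491.3, -105.6, 100.0]
eef_rot: [-0.004, 0.329, 0.944, -0.002]
ft_force: [-0.9, 0.8, -0.4]
opening: 49.5
```

Emit:
{"method": "servo_tool", "body": {
  "rows": "0 0 0 0 0 -0.12 0.05; 0 0 0 0 0 -0.24 0.05; 0 0 0 0 0 -0.36 0.05; 0 0 0 0 0 -0.48 0.05; 0 0 0 0 0 -0.6 0.05"
}}

```text
time: 14.18
ee_pos: [491.0, -105.5, 99.8]
eef_rot: [-0.005, 0.034, 0.999, -0.0]
ft_force: [0.2, -0.3, 0.2]
opening: 49.9
```

Emit:
{"method": "servo_tool", "body": {
  "rows": "0 0 0 0 0 -0.11 0.05; 0 0 0 0 0 -0.11 0.05"
}}

```text
time: 14.35
ee_pos: [490.7, -105.4, 99.6]
eef_rot: [-0.005, -0.022, 1.0, -0.0]
ft_force: [-0.0, 0.1, -1.0]
opening: 49.8
```

```bash
python3 -c "
from h import *
s,im=look('q4b'); save('q4b',im,1.5)
p=inbin(-153,55,-116); go(*p,17,92.5)"
```

```text
t14.4 pos [ 490.7 -105.4   99.6] a 92.2 shift [-4.6 -1.2 82.6] turn -0.005 q1 q6 [-0.43 -2.04] op 50.1 F [ 0.  -0.6 -0.7]
```

View pics/q4b.png

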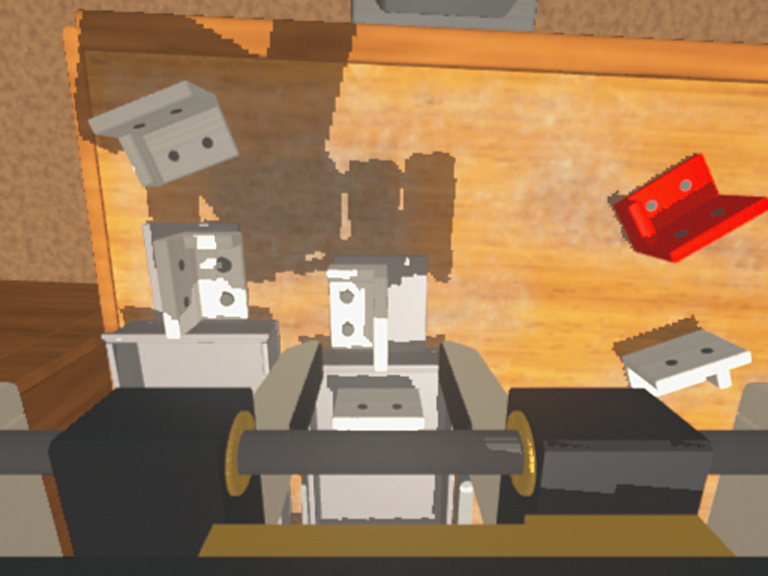

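The bracket stands in the left bin, with its web at (378,410). The handle web is at (380,265–370), under the jaws. I'll grip it and draw the bin the rest of the way.

Emit:
{"method": "servo_tool", "body": {
  "rows": "-0.004 -0.001 0.03 0 0 0 0.045; -0.004 -0.001 0.06 0 0 0 0.045; -0.004 -0.001 0.076 0 0 0 0.045; -0.004 -0.001 0.082 0 0 0 0.045; -0.004 -0.001 0.082 0 0 0 0"
}}

```text
time: 14.82
ee_pos: [492.7, -105.7, 16.2]
eef_rot: [-0.007, -0.017, 1.0, 0.001]
ft_force: [0.4, 1.1, -0.6]
opening: 41.4
```

Emit:
{"method": "servo_tool", "body": {
  "rows": "0 0 0 0 0 0 0; 0 0 0 0 0 0 0; 0 0 0 0 0 0 0; 0 0 0 0 0 0 0; 0 0 0 0 0 0 0",
  "squeeze": 30
}}

```text
time: 15.23
ee_pos: [493.2, -106.0, 17.0]
eef_rot: [-0.006, -0.017, 1.0, 0.0]
ft_force: [-0.0, 0.6, -0.6]
opening: 9.4
```

Emit:
{"method": "servo_tool", "body": {
  "rows": "0 0 0 0 0 0 0; 0.004 0 0 0 0 0 0; 0.01 0 0 0 0 0 0; 0.016 0 0 0 0 0 0; 0.019 0 0 0 0 0 0"
}}

```text
time: 15.65
ee_pos: [473.1, -106.5, 17.1]
eef_rot: [-0.006, -0.017, 1.0, 0.0]
ft_force: [1.3, -0.4, -2.3]
opening: 7.7
```

Emit:
{"method": "servo_tool", "body": {
  "rows": "0 0 0 0 0 0 0; 0 0 0 0 0 0 0.04; 0 0 0 0 0 0 0.04; 0 0 0 0 0 0 0.04; 0 0 0 0 0 0 0.04"
}}

```text
time: 16.07
ee_pos: [473.4, -106.6, 17.2]
eef_rot: [-0.006, -0.017, 1.0, 0.0]
ft_force: [0.1, 1.0, -0.2]
opening: 30.0
```

Emit:
{"method": "servo_tool", "body": {
  "rows": "0 0 -0.03 0 0 0 0.06; 0 0 -0.06 0 0 0 0.06; 0 0 -0.09 0 0 0 0.06; 0 0 -0.09 0 0 0 0.06"
}}

```text
time: 16.4
ee_pos: [478.1, -108.2, 112.6]
eef_rot: [-0.002, -0.017, 1.0, -0.002]
ft_force: [0.6, -0.2, 0.4]
opening: 56.3
```

Run:
```python
from h import *
import pickle
s=pickle.load(open('q4b.pkl','rb')); cp=campose('wrist',s)
P=onplane(cp,np.array([(380,318),(165,335),(380,265),(380,370),(102,335)])/1.5,[44,44,44,44,30]);
for p in P: print(p.round(1),rack(p).round(1))
go(387,-231.5,110,23)
```

```text
[ 489.5 -105.4   44. ] [-274.    56.3]
[ 504.9 -225.8   44. ] [-263.9  -64.6]
[ 459.6 -106.7   44. ] [-304.    56.3]
[ 521.1 -104.1   44. ] [-242.4   56.3]
[ 512.3 -270.8   30. ] [-258.5 -110. ]
t16.4 pos [ 478.1 -108.2  112.6] a 92.0 shift [  95.3 -120.     3.3] turn 1.204 q1 q6 [-0.45 -2.05] op 56.3 F [ 0.6 -0.2  0.4]
```

Emit:
{"method": "servo_tool", "body": {
  "rows": "0.01 -0.012 0 0 0 0.12 0.07; 0.02 -0.024 0 0 0 0.24 0.07; 0.03 -0.036 0 0 0 0.36 0.07; 0.04 -0.048 0 0 0 0.48 0.07; 0.048 -0.06 0 0 0 0.6 0.07"
}}

```text
time: 16.82
ee_pos: [431.4, -170.1, 112.6]
eef_rot: [-0.001, 0.282, 0.96, -0.002]
ft_force: [0.6, 0.4, -0.4]
opening: 70.2
```

Emit:
{"method": "servo_tool", "body": {
  "rows": "0.001 -0.015 0 0 0 0.12 0.07; 0.002 -0.03 0 0 0 0.24 0.07; 0.003 -0.045 0 0 0 0.36 0.07; 0.004 -0.06 0 0 0 0.48 0.07; 0.005 -0.0765 0 0 0 0.6 0.07"
}}

```text
time: 17.23
ee_pos: [385.3, -232.0, 112.6]
eef_rot: [-0.001, 0.555, 0.832, -0.002]
ft_force: [-0.1, 0.2, 0.2]
opening: 69.6
```

Emit:
{"method": "servo_tool", "body": {
  "rows": "0 0 0 0 0 0 0.07"
}}

```text
time: 17.32
ee_pos: [384.3, -233.7, 112.3]
eef_rot: [-0.001, 0.558, 0.83, -0.003]
ft_force: [0.6, 0.3, -0.2]
opening: 70.0
```

```bash
python3 -c "
from h import *
check('b5',387,-231.5,23,'L','c5'); go(387,-231.5,11,23)"
```

```text
b5 offset mm [-1.7  0.2] area exp/meas 2359/2220 iou 0.88 rects [67.2 37. ] 89.3 [65. 37.] 90.0
t17.4 pos [ 384.7 -232.7  112.2] a 22.5 shift [  0.3   3.  101.2] turn -0.009 q1 q6 [-0.79 -1.18] op 70.2 F [-0.1  0.4 -0.6]
```

Emit:
{"method": "servo_tool", "body": {
  "rows": "0 0.001 0.035 0 0 -0.009 0.045; 0 0.001 0.07 0 0 -0.009 0.045; 0 0.001 0.09 0 0 -0.009 0.045; 0 0.001 0.099 0 0 -0.009 0.045; 0 0.001 0.1 0 0 -0.009 0.03"
}}

```text
time: 17.78
ee_pos: [384.4, -230.8, 10.4]
eef_rot: [-0.003, 0.551, 0.835, -0.002]
ft_force: [0.4, -0.4, 0.0]
opening: 42.5
```

Emit:
{"method": "servo_tool", "body": {
  "rows": "0 0 0 0 0 0 0; 0 0 0 0 0 0 0; 0 0 0 0 0 0 0; 0 0 0 0 0 0 0; 0 0 0 0 0 0 0",
  "squeeze": 30
}}

```text
time: 18.2
ee_pos: [385.0, -231.4, 11.3]
eef_rot: [-0.002, 0.551, 0.835, -0.002]
ft_force: [1.9, -0.2, 1.9]
opening: 9.7
```

Emit:
{"method": "servo_tool", "body": {
  "rows": "0 0 0 0 0 0 0; 0 0 0 0 0 0 0; 0 0 -0.02 0 0 0 0; 0 0 -0.05 0 0 0 0; 0 0 -0.085 0 0 0 0"
}}

```text
time: 18.62
ee_pos: [384.1, -230.0, 95.9]
eef_rot: [-0.005, 0.551, 0.835, -0.002]
ft_force: [1.2, -1.5, -0.9]
opening: 8.1
```

```bash
python3 -c "
from h import *
p=inbin(-175,55,0); print(p); go(*p,110,2.5)"
```

```text
[ 588.46825 -102.38225]
t18.6 pos [ 384.1 -230.    95.9] a 23.2 shift [ 36.9 238.  -15.7] turn 0.361 q1 q6 [-0.79 -1.19] op 8.1 F [ 1.2 -1.5 -0.9]
```

Emit:
{"method": "servo_tool", "body": {
  "rows": "0.005 0.034 -0.005 0 0 0.12 0; 0.01 0.068 -0.01 0 0 0.24 0; 0.016 0.102 -0.016 0 0 0.361 0; 0.021 0.136 -0.016 0 0 0.361 0; 0.021 0.136 -0.016 0 0 0.361 0"
}}

```text
time: 19.03
ee_pos: [505.9, -154.6, 111.8]
eef_rot: [-0.002, 0.691, 0.723, -0.001]
ft_force: [-0.1, -0.3, -2.0]
opening: 7.8
```

Emit:
{"method": "servo_tool", "body": {
  "rows": "0.017 0.03 0 0 0 0 0; 0.034 0.06 0 0 0 0 0; 0.051 0.09 0 0 0 0 0; 0.051 0.09 0 0 0 0 0; 0.051 0.09 0 0 0 0 0"
}}

```text
time: 19.45
ee_pos: [593.8, -98.7, 110.8]
eef_rot: [-0.003, 0.69, 0.724, -0.001]
ft_force: [-0.7, 0.3, -0.6]
opening: 7.9
```

```bash
python3 -c "
from h import *
s,im=look('p5'); save('p5',im,1.5)
p=inbin(-175,55,0); go(*p,18,2.5)"
```

```text
t19.5 pos [592.7 -99.3 110.8] a 2.7 shift [-3.1 -3.8 92.8] turn 0.004 q1 q6 [-0.35 -0.4 ] op 7.8 F [-0.6 -0.  -1.9]
```

View pics/p5.png

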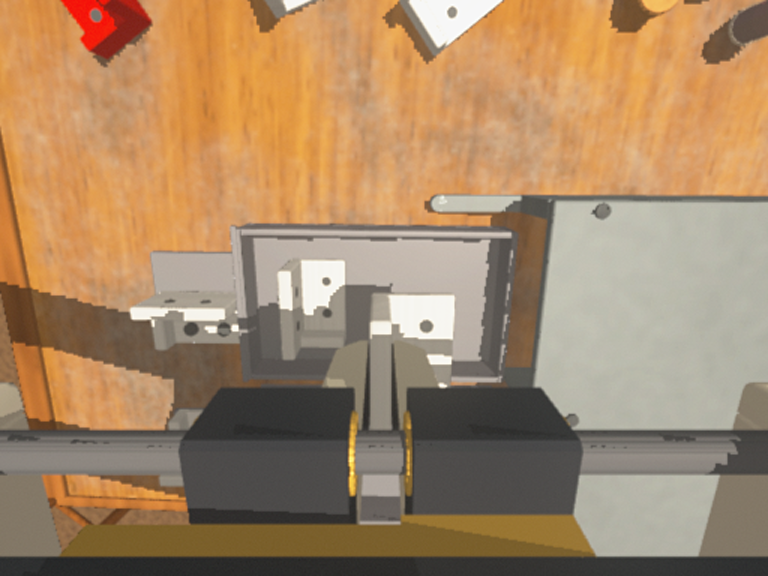

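The left bin is clear of the roof: its rear rim is at (513,232) and the roof edge at (545,200). Bracket 4 stands with its web at (290,260–355).

Run:
```python
from h import *
import pickle
s=pickle.load(open('p5.pkl','rb')); cp=campose('wrist',s)
P=onplane(cp,np.array([(233,228),(515,231),(290,310),(550,200),(378,330)])/1.5,[30,30,42,64,130]);
for p in P: print(p.round(1),rack(p).round(1))
p=inbin(-177,55,0); go(*p,18,2.5)
```

```text
[504.7 -56.3  30. ] [-256.7  104.7]
[669.1 -50.   30. ] [-92.1 103.9]
[ 540. -101.   42.] [-223.3   58.5]
[673.3 -30.1  64. ] [-87.1 123.6]
[591.5 -77.3 130. ] [-170.9   80. ]
t19.5 pos [592.7 -99.3 110.8] a 2.7 shift [-3.1 -5.8 92.8] turn 0.004 q1 q6 [-0.35 -0.4 ] op 7.8 F [-0.6 -0.  -1.9]
```

Emit:
{"method": "servo_tool", "body": {
  "rows": "-0.003 -0.003 0.03 0 0 0 0; -0.003 -0.003 0.06 0 0 0 0; -0.003 -0.003 0.08 0 0 0 0; -0.003 -0.003 0.089 0 0 0 0; -0.003 -0.003 0.091 0 0 0 0"
}}

```text
time: 19.92
ee_pos: [586.7, -102.6, 17.9]
eef_rot: [-0.005, 0.691, 0.723, -0.002]
ft_force: [-1.1, 0.2, -1.6]
opening: 8.0
```

Emit:
{"method": "servo_tool", "body": {
  "rows": "0 0 0.001 0 0 0 0; 0 0 0.002 0 0 0 0; 0 0 0.003 0 0 0 0.02; 0 0 0.003 0 0 0 0.022; 0 0 0.003 0 0 0 0.022"
}}

```text
time: 20.33
ee_pos: [587.4, -102.8, 16.0]
eef_rot: [-0.004, 0.691, 0.723, -0.002]
ft_force: [0.5, 0.1, -0.2]
opening: 20.9
```

Emit:
{"method": "servo_tool", "body": {
  "rows": "0 0 0 0 0 0 0.022; 0 0 0 0 0 0 0.022; 0 0 -0.02 0 0 0 0.022; 0 0 -0.05 0 0 0 0.022; 0 0 -0.085 0 0 0 0.06"
}}

```text
time: 20.75
ee_pos: [586.7, -102.5, 100.2]
eef_rot: [-0.006, 0.691, 0.723, -0.003]
ft_force: [0.5, 0.0, -0.4]
opening: 25.0
```

```bash
python3 -c "
from h import *
go(618.8,88.1,115,-50)"
```

```text
t20.8 pos [ 586.7 -102.5  100.2] a 2.7 shift [189.   40.7 -14.3] turn 0.919 q1 q6 [-0.36 -0.41] op 25.0 F [ 0.5  0.  -0.4]
```

Emit:
{"method": "servo_tool", "body": {
  "rows": "0.024 0.005 -0.005 0 0 0.12 0.07; 0.047 0.01 -0.01 0 0 0.24 0.07; 0.071 0.015 -0.015 0 0 0.36 0.07; 0.094 0.02 -0.015 0 0 0.48 0.07; 0.118 0.0255 -0.015 0 0 0.6 0.07"
}}

```text
time: 21.17
ee_pos: [607.3, 17.4, 116.4]
eef_rot: [-0.005, 0.875, 0.484, -0.004]
ft_force: [-0.2, 0.4, -0.3]
opening: 57.5
```

Emit:
{"method": "servo_tool", "body": {
  "rows": "0.023 -0.009 0 0 0 0.12 0.07; 0.046 -0.018 0 0 0 0.24 0.07; 0.067 -0.027 0 0 0 0.319 0.07; 0.067 -0.027 0 0 0 0.319 0.07; 0.067 -0.027 0 0 0 0.319 0.07"
}}

```text
time: 21.58
ee_pos: [620.0, 89.7, 116.6]
eef_rot: [-0.004, 0.94, 0.341, -0.005]
ft_force: [-0.1, -0.2, -0.2]
opening: 70.0
```

```bash
python3 -c "
from h import *
check('b1',618.8,88.1,-50,'L','c1'); go(618.8,88.1,11,-50)"
```

```text
b1 offset mm [-0.6  0.8] area exp/meas 2300/2093 iou 0.89 rects [66.2 36.8] 90.0 [35.1 63.6] 1.0
t21.6 pos [619.9  88.6 116.6] a -50.2 shift [ -0.5   0.8 105.6] turn -0.003 q1 q6 [-0.04  0.84] op 70.3 F [-0.1 -0.2 -0.1]
```

Emit:
{"method": "servo_tool", "body": {
  "rows": "-0.001 0 0.035 0 0 0 0.045; -0.001 0 0.07 0 0 0 0.045; -0.001 0 0.095 0 0 0 0.045; -0.001 0 0.104 0 0 0 0.045; -0.001 0 0.105 0 0 0 0.03"
}}

```text
time: 22.05
ee_pos: [616.0, 87.2, 9.2]
eef_rot: [-0.005, 0.94, 0.34, -0.007]
ft_force: [-0.6, 0.1, -0.0]
opening: 42.8
```

Emit:
{"method": "servo_tool", "body": {
  "rows": "0 0 0 0 0 0 0; 0 0 0 0 0 0 0; 0 0 0 0 0 0 0; 0 0 0 0 0 0 0; 0 0 0 0 0 0 0",
  "squeeze": 30
}}

```text
time: 22.47
ee_pos: [616.9, 87.1, 10.5]
eef_rot: [-0.004, 0.94, 0.34, -0.006]
ft_force: [0.3, 0.0, -0.7]
opening: 9.5
```

Emit:
{"method": "servo_tool", "body": {
  "rows": "0 0 0 0 0 0 0; 0 0 0 0 0 0 0; 0 0 -0.02 0 0 0 0; 0 0 -0.05 0 0 0 0; 0 0 -0.085 0 0 0 0"
}}

```text
time: 22.88
ee_pos: [616.1, 87.0, 94.2]
eef_rot: [-0.005, 0.94, 0.34, -0.009]
ft_force: [0.9, 0.1, -0.0]
opening: 7.8
```

```bash
python3 -c "
from h import *
p=inbin(-174,55,44); print(p); go(*p,115,2.5)"
```

```text
[ 633.4255  -100.42025]
t22.9 pos [616.1  87.   94.2] a -50.2 shift [-106.9  154.8  -21.8] turn -0.920 q1 q6 [-0.04  0.83] op 7.8 F [ 0.9  0.1 -0. ]
```

Emit:
{"method": "servo_tool", "body": {
  "rows": "-0.013 0.019 -0.007 0 0 -0.12 0; -0.027 0.038 -0.014 0 0 -0.24 0; -0.041 0.057 -0.021 0 0 -0.36 0; -0.055 0.077 -0.021 0 0 -0.48 0; -0.068 0.096 -0.021 0 0 -0.6 0"
}}

```text
time: 23.3
ee_pos: [625.9, -31.4, 115.3]
eef_rot: [-0.007, 0.796, 0.606, -0.006]
ft_force: [0.7, -0.9, -1.8]
opening: 7.7
```

Emit:
{"method": "servo_tool", "body": {
  "rows": "-0.022 0.008 0 0 0 -0.12 0; -0.044 0.016 0 0 0 -0.24 0; -0.066 0.024 0 0 0 -0.32 0; -0.066 0.024 0 0 0 -0.32 0; -0.066 0.024 0 0 0 -0.32 0"
}}

```text
time: 23.72
ee_pos: [631.2, -102.4, 114.6]
eef_rot: [-0.008, 0.69, 0.723, -0.005]
ft_force: [-0.2, 0.9, -0.5]
opening: 8.0
```

```bash
python3 -c "
from h import *
s,im=look('p1'); save('p1',im,1.5)
p=inbin(-174,55,41); go(*p,18,2.5)"
```

```text
t23.8 pos [ 631.1 -101.3  114.7] a 2.7 shift [ 0.2  1.2 96.7] turn 0.004 q1 q6 [-0.33 -0.38] op 7.9 F [-0.1  0.1 -0.8]
```

View pics/p1.png

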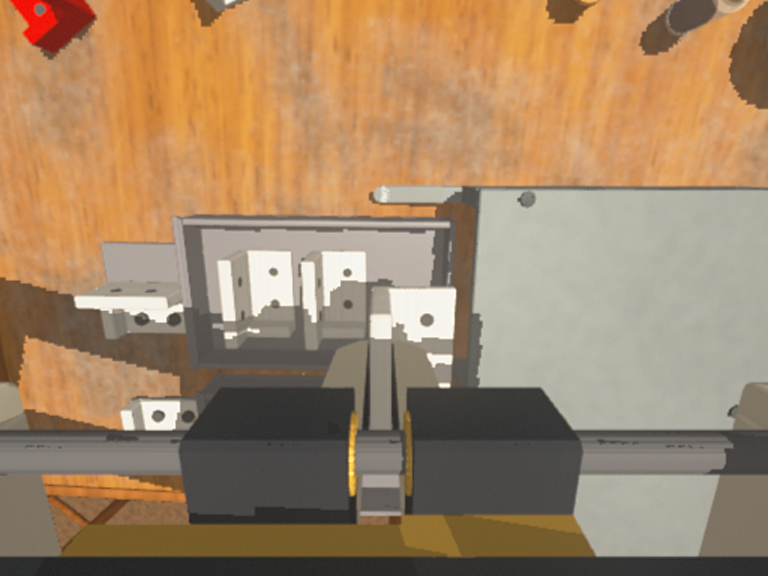

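Run:
```python
from h import *
import pickle
s=pickle.load(open('p1.pkl','rb')); cp=campose('wrist',s)
for n,u,z in (('front',(176,218),30),('rear',(453,222),30),('b4web',(226,300),42),('b5web',(308,300),42),('b5footend',(366,290),9),('rearfloor',(433,280),4),('roof',(478,190),64)):
    print(n,rack(onplane(cp,np.array(u)/1.5,z)[0]).round(1))
```

```text
front [-255.9  104.8]
rear [-91.8 103.2]
b4web [-226.1   57.8]
b5web [-177.1   58.2]
b5footend [-144.3   55.6]
rearfloor [-99.3  61.6]
roof [-85.4 122.7]
```

Emit:
{"method": "servo_tool", "body": {
  "rows": "0 0.001 0.03 0 0 0 0; 0 0.001 0.06 0 0 0 0; 0 0.001 0.082 0 0 0 0; 0 0.001 0.092 0 0 0 0; 0 0.001 0.095 0 0 0 0"
}}

```text
time: 24.18
ee_pos: [628.5, -98.9, 17.3]
eef_rot: [-0.011, 0.69, 0.724, -0.006]
ft_force: [-0.5, 0.3, -1.7]
opening: 8.1
```

Emit:
{"method": "servo_tool", "body": {
  "rows": "0 0 0.001 0 0 0 0; 0 0 0.002 0 0 0 0; 0 0 0.003 0 0 0 0.02; 0 0 0.003 0 0 0 0.022; 0 0 0.003 0 0 0 0.022"
}}

```text
time: 24.6
ee_pos: [629.3, -99.1, 15.6]
eef_rot: [-0.01, 0.69, 0.724, -0.005]
ft_force: [0.1, -0.1, 0.2]
opening: 20.5
```

Emit:
{"method": "servo_tool", "body": {
  "rows": "0 0 0 0 0 0 0.022; 0 0 0 0 0 0 0.022; 0 0 -0.02 0 0 0 0.022; 0 0 -0.05 0 0 0 0.022; 0 0 -0.085 0 0 0 0.06"
}}

```text
time: 25.02
ee_pos: [629.6, -99.2, 99.8]
eef_rot: [-0.012, 0.69, 0.724, -0.006]
ft_force: [1.0, -0.6, 0.6]
opening: 25.3
```

```bash
python3 -c "
from h import *
go(518.4,89,115,23)"
```

```text
t25.0 pos [629.6 -99.2  99.8] a 2.8 shift [ 193.5 -102.4  -11. ] turn -0.353 q1 q6 [-0.33 -0.38] op 25.3 F [ 1.  -0.6  0.6]
```

Emit:
{"method": "servo_tool", "body": {
  "rows": "0.032 -0.017 -0.005 0 0 -0.12 0.07; 0.064 -0.034 -0.01 0 0 -0.24 0.07; 0.097 -0.051 -0.015 0 0 -0.353 0.07; 0.129 -0.068 -0.015 0 0 -0.353 0.07; 0.129 -0.068 -0.015 0 0 -0.353 0.07"
}}

```text
time: 25.43
ee_pos: [552.3, 31.3, 118.4]
eef_rot: [-0.014, 0.55, 0.835, -0.004]
ft_force: [-1.8, 0.3, 0.4]
opening: 57.6
```

Emit:
{"method": "servo_tool", "body": {
  "rows": "0.036 -0.005 0 0 0 0 0.07; 0.068 -0.0096 0 0 0 0 0.07; 0.068 -0.0096 0 0 0 0 0.07; 0.068 -0.0096 0 0 0 0 0.07"
}}

```text
time: 25.77
ee_pos: [516.3, 91.0, 120.4]
eef_rot: [-0.014, 0.549, 0.835, -0.004]
ft_force: [0.2, -0.4, 0.3]
opening: 69.9
```

```bash
cat >> h.py <<'E'
def go(x,y,z,a):
    s=robot.read_state(); a0,m=ang(s); d=m.T@(np.array([x,y,z])-s['ee_pos']); r=np.radians(a)
    Rt=np.array([[-np.sin(r),np.cos(r),0],[np.cos(r),np.sin(r),0],[0,0,-1.]])
    print('t%.1f'%s['time'],'pos',s['ee_pos'].round(1),'a %.1f'%a0,'shift',d.round(1),'turn',R.from_matrix(m.T@Rt).as_rotvec().round(3),'q1 q6',s['q'][[0,5]].round(2),'op %.1f'%s['opening'],'F',s['ft_force'].round(1))
E
python3 -c "
from h import *
check('b2',518.4,89,23,'R','c2'); go(518.4,89,11,23)"
```

```text
b2 offset mm [-1.7 -0.1] area exp/meas 2160/2026 iou 0.87 rects [37.5 64.8] 0.5 [62. 37.] 90.0
t25.8 pos [517.2  90.  120.4] a 23.3 shift [ -3.4   2.9 109.3] turn [-0.021 -0.018  0.005] q1 q6 [-0.05 -0.46] op 70.0 F [-0.1  0.4  1. ]
```

Emit:
{"method": "servo_tool", "body": {
  "rows": "-0.002 0.001 0.03 -0.02 -0.018 0 0.05; -0.003 0.0015 0.065 -0.02 -0.018 0 0.045; -0.003 0.0015 0.095 -0.02 -0.018 0 0.045; -0.003 0.0015 0.107 -0.02 -0.018 0 0.045; -0.003 0.0015 0.109 -0.02 -0.018 0 0.03"
}}

```text
time: 26.23
ee_pos: [515.6, 87.3, 8.3]
eef_rot: [-0.003, 0.551, 0.835, -0.002]
ft_force: [0.2, 0.5, 0.0]
opening: 42.9
```

Emit:
{"method": "servo_tool", "body": {
  "rows": "0 0 0 0 0 0 0; 0 0 0 0 0 0 0; 0 0 0 0 0 0 0; 0 0 0 0 0 0 0; 0 0 0 0 0 0 0",
  "squeeze": 30
}}

```text
time: 26.65
ee_pos: [516.7, 87.2, 9.4]
eef_rot: [-0.001, 0.551, 0.835, -0.001]
ft_force: [1.3, 1.1, 0.2]
opening: 9.4
```

Emit:
{"method": "servo_tool", "body": {
  "rows": "0 0 0 0 0 0 0; 0 0 0 0 0 0 0; 0 0 -0.02 0 0 0 0; 0 0 -0.05 0 0 0 0; 0 0 -0.085 0 0 0 0"
}}

```text
time: 27.07
ee_pos: [515.1, 87.3, 93.8]
eef_rot: [-0.004, 0.551, 0.835, -0.002]
ft_force: [0.2, -0.7, -0.6]
opening: 8.1
```

```bash
python3 -c "
from h import *
p=inbin(-174,-60,-45); print(p); go(*p,115,2.5)"
```

```text
[ 549.52405 -219.1914 ]
t27.1 pos [515.1  87.3  93.8] a 23.2 shift [-295.3  -89.   -21.5] turn [-0.008 -0.002  0.361] q1 q6 [-0.05 -0.45] op 8.1 F [ 0.2 -0.7 -0.6]
```

Emit:
{"method": "servo_tool", "body": {
  "rows": "-0.036 -0.011 -0.007 0 0 0.12 0; -0.072 -0.022 -0.014 0 0 0.24 0; -0.108 -0.033 -0.021 0 0 0.36 0; -0.144 -0.044 -0.021 0 0 0.36 0; -0.177 -0.053 -0.021 0 0 0.36 0"
}}

```text
time: 27.48
ee_pos: [536.3, -98.2, 115.5]
eef_rot: [-0.002, 0.691, 0.722, -0.003]
ft_force: [0.2, 0.5, -1.4]
opening: 7.7
```

Emit:
{"method": "servo_tool", "body": {
  "rows": "-0.035 0.002 0 0 0 0 0; -0.07 0.004 0 0 0 0 0; -0.1 0.006 0 0 0 0 0; -0.118 0.008 0 0 0 0 0; -0.118 0.008 0 0 0 0 0"
}}

```text
time: 27.9
ee_pos: [549.9, -219.6, 115.4]
eef_rot: [-0.001, 0.693, 0.721, -0.003]
ft_force: [-0.0, 0.5, -1.7]
opening: 7.7
```

```bash
python3 -c "
from h import *
s,im=look('p2'); save('p2',im,1.5)
p=inbin(-174,-60,-45); go(*p,18,2.5)"
```

```text
t27.9 pos [ 549.4 -217.   115.2] a 2.4 shift [-2.2  0.8 97.2] turn [-0.007  0.    -0.002] q1 q6 [-0.56 -0.6 ] op 7.9 F [-0.1  0.2 -1.5]
```

View pics/p2.png

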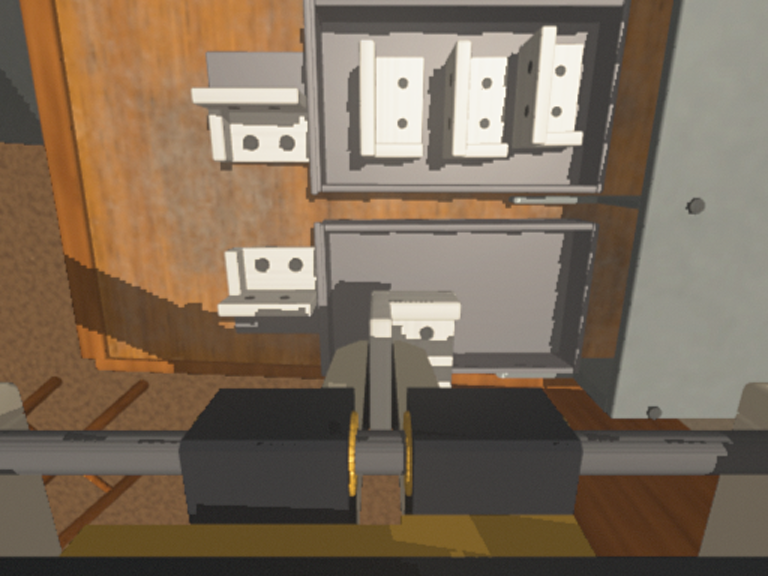

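This view confirms the sorting. The left bin holds three brackets with the ear on the same side as its handle's. The held bracket has its ear on the other side, matching the right bin's handle at (270,280).

Run:
```python
from h import *
import pickle
s=pickle.load(open('p2.pkl','rb')); cp=campose('wrist',s)
for n,u,z in (('frontL',(317,224),30),('rearL',(595,224),30),('rearR',(575,375),30),('Lrear',(600,190),30),('Lfront',(312,193),30),('roof',(660,110),64)):
    print(n,rack(onplane(cp,np.array(u)/1.5,z)[0]).round(1))
p=inbin(-174,-59,-45); go(*p,18,2.5)
```

```text
frontL [-257.   -12.2]
rearL [-92.9 -12.6]
rearR [ -92.2 -110.9]
Lrear [-92.7   6.9]
Lfront [-259.1    5.7]
roof [-86.7  45. ]
t27.9 pos [ 549.4 -217.   115.2] a 2.4 shift [-1.2  0.8 97.2] turn [-0.007  0.    -0.002] q1 q6 [-0.56 -0.6 ] op 7.9 F [-0.1  0.2 -1.5]
```

Emit:
{"method": "servo_tool", "body": {
  "rows": "-0.003 0.001 0.03 0 0 0 0; -0.003 0.001 0.06 0 0 0 0; -0.003 0.001 0.082 0 0 0 0; -0.003 0.001 0.092 0 0 0 0; -0.003 0.001 0.096 0 0 0 0"
}}

```text
time: 28.37
ee_pos: [548.5, -217.4, 17.3]
eef_rot: [-0.005, 0.692, 0.722, -0.003]
ft_force: [-0.6, -0.5, -0.3]
opening: 8.0
```

Emit:
{"method": "servo_tool", "body": {
  "rows": "0 0 0.001 0 0 0 0; 0 0 0.002 0 0 0 0; 0 0 0.003 0 0 0 0.02; 0 0 0.004 0 0 0 0.022; 0 0 0.004 0 0 0 0.022"
}}

```text
time: 28.78
ee_pos: [549.2, -217.8, 14.3]
eef_rot: [-0.004, 0.692, 0.722, -0.003]
ft_force: [-0.7, 0.3, 0.5]
opening: 20.5
```

Emit:
{"method": "servo_tool", "body": {
  "rows": "0 0 0 0 0 0 0.022; 0 0 0 0 0 0 0.022; 0 0 -0.02 0 0 0 0.022; 0 0 -0.05 0 0 0 0.022; 0 0 -0.085 0 0 0 0.06"
}}

```text
time: 29.2
ee_pos: [548.5, -217.1, 98.6]
eef_rot: [-0.006, 0.692, 0.722, -0.003]
ft_force: [0.5, -0.1, 0.5]
opening: 25.5
```

```bash
python3 -c "
from h import *
go(379.7,195.7,115,58)"
```

```text
t29.2 pos [ 548.5 -217.1   98.6] a 2.4 shift [ 419.7 -151.2  -12.7] turn [-0.01 -0.01 -0.97] q1 q6 [-0.56 -0.6 ] op 25.5 F [ 0.5 -0.1  0.5]
```

Emit:
{"method": "servo_tool", "body": {
  "rows": "0.034 -0.012 -0.01 0 0 -0.12 0.07; 0.067 -0.024 -0.02 0 0 -0.24 0.07; 0.101 -0.036 -0.02 0 0 -0.36 0.07; 0.134 -0.048 -0.02 0 0 -0.48 0.07; 0.168 -0.06 -0.02 0 0 -0.6 0.07"
}}

```text
time: 29.62
ee_pos: [481.1, -50.9, 120.7]
eef_rot: [-0.006, 0.445, 0.895, -0.001]
ft_force: [1.5, 0.9, 0.1]
opening: 57.2
```

Emit:
{"method": "servo_tool", "body": {
  "rows": "0.035 0.009 0 0 0 -0.12 0.07; 0.069 0.018 0 0 0 -0.24 0.07; 0.103 0.027 0 0 0 -0.36 0.07; 0.138 0.036 0 0 0 -0.36 0.07; 0.172 0.045 0 0 0 -0.36 0.07"
}}

```text
time: 30.03
ee_pos: [412.4, 114.7, 122.5]
eef_rot: [-0.005, 0.278, 0.961, 0.0]
ft_force: [0.7, -0.1, -0.8]
opening: 69.7
```

Emit:
{"method": "servo_tool", "body": {
  "rows": "0.03 0.021 0 0 0 0 0.07; 0.055 0.039 0 0 0 0 0.07; 0.067 0.047 0 0 0 0 0.07; 0.067 0.047 0 0 0 0 0.07; 0.067 0.047 0 0 0 0 0.07"
}}

```text
time: 30.45
ee_pos: [380.8, 190.7, 123.5]
eef_rot: [-0.005, 0.277, 0.961, 0.0]
ft_force: [0.5, 1.0, 0.7]
opening: 70.2
```

```bash
python3 -c "
from h import *
check('b3',379.7,195.7,58,'R','c3'); go(379.7,195.7,11,58)"
```

```text
b3 offset mm [-0.4 -0.8] area exp/meas 2105/1966 iou 0.91 rects [64.1 37. ] 89.9 [62. 36.] 90.0
t30.5 pos [381.2 190.  123.4] a 57.8 shift [  3.2   4.3 112.4] turn [-0.002 -0.01  -0.004] q1 q6 [ 0.19 -0.82] op 70.2 F [-0.2 -0.5 -0.2]
```

Emit:
{"method": "servo_tool", "body": {
  "rows": "0.003 0.0035 0.03 0 -0.01 0 0.05; 0.003 0.0035 0.065 0 -0.01 0 0.045; 0.003 0.0035 0.095 0 -0.01 0 0.045; 0.003 0.0035 0.109 0 -0.01 0 0.045; 0.003 0.0035 0.111 0 -0.01 0 0.03"
}}

```text
time: 30.92
ee_pos: [378.0, 193.2, 9.8]
eef_rot: [-0.003, 0.278, 0.96, -0.003]
ft_force: [-0.6, -0.7, 0.4]
opening: 42.6
```

Emit:
{"method": "servo_tool", "body": {
  "rows": "0 0 0 0 0 0 0; 0 0 0 0 0 0 0; 0 0 0 0 0 0 0; 0 0 0 0 0 0 0; 0 0 0 0 0 0 0",
  "squeeze": 30
}}

```text
time: 31.33
ee_pos: [379.1, 193.4, 10.9]
eef_rot: [-0.001, 0.279, 0.96, -0.002]
ft_force: [0.0, 2.1, 1.4]
opening: 9.5
```

Emit:
{"method": "servo_tool", "body": {
  "rows": "0 0 0 0 0 0 0; 0 0 0 0 0 0 0; 0 0 -0.02 0 0 0 0; 0 0 -0.05 0 0 0 0; 0 0 -0.085 0 0 0 0"
}}

```text
time: 31.75
ee_pos: [377.5, 193.2, 95.6]
eef_rot: [-0.003, 0.278, 0.96, -0.003]
ft_force: [0.6, -0.2, -0.8]
opening: 7.6
```

```bash
python3 -c "
from h import *
p=inbin(-174,-61,22); print(p); go(*p,115,2.5)"
```

```text
[ 616.504   -217.26925]
t31.8 pos [377.5 193.2  95.6] a 57.7 shift [-421.4 -219.2  -19.7] turn [-0.01  -0.001  0.963] q1 q6 [ 0.21 -0.79] op 7.6 F [ 0.6 -0.2 -0.8]
```

Emit:
{"method": "servo_tool", "body": {
  "rows": "-0.033 -0.017 -0.01 0 0 0.12 0; -0.066 -0.034 -0.02 0 0 0.24 0; -0.098 -0.051 -0.02 0 0 0.36 0; -0.131 -0.068 -0.02 0 0 0.48 0; -0.164 -0.085 -0.02 0 0 0.6 0"
}}

```text
time: 32.17
ee_pos: [471.3, 32.4, 116.0]
eef_rot: [-0.002, 0.552, 0.834, -0.004]
ft_force: [0.3, 1.1, -0.3]
opening: 7.8
```

Emit:
{"method": "servo_tool", "body": {
  "rows": "-0.037 0.004 0 0 0 0.12 0; -0.074 0.009 0 0 0 0.24 0; -0.11 0.013 0 0 0 0.36 0; -0.147 0.018 0 0 0 0.36 0; -0.184 0.022 0 0 0 0.36 0"
}}

```text
time: 32.58
ee_pos: [563.8, -129.9, 115.8]
eef_rot: [-0.001, 0.693, 0.721, -0.004]
ft_force: [-0.2, 0.5, -0.2]
opening: 8.0
```

Emit:
{"method": "servo_tool", "body": {
  "rows": "-0.03 0.015 0 0 0 0 0; -0.06 0.03 0 0 0 0 0; -0.08 0.04 0 0 0 0 0; -0.087 0.044 0 0 0 0 0; -0.087 0.044 0 0 0 0 0"
}}

```text
time: 33.0
ee_pos: [611.5, -216.6, 115.1]
eef_rot: [-0.002, 0.693, 0.721, -0.004]
ft_force: [-0.8, -0.1, -1.1]
opening: 7.7
```

```bash
python3 -c "
from h import *
s,im=look('p3'); save('p3',im,1.5)
p=inbin(-174,-61,22); go(*p,18,2.5)"
```

```text
t33.0 pos [ 610.8 -214.9  115.1] a 2.3 shift [-2.3  6.5 97.1] turn [-0.009  0.003 -0.004] q1 q6 [-0.51 -0.54] op 8.1 F [ 0.2  0.6 -1.7]
```

View pics/p3.png

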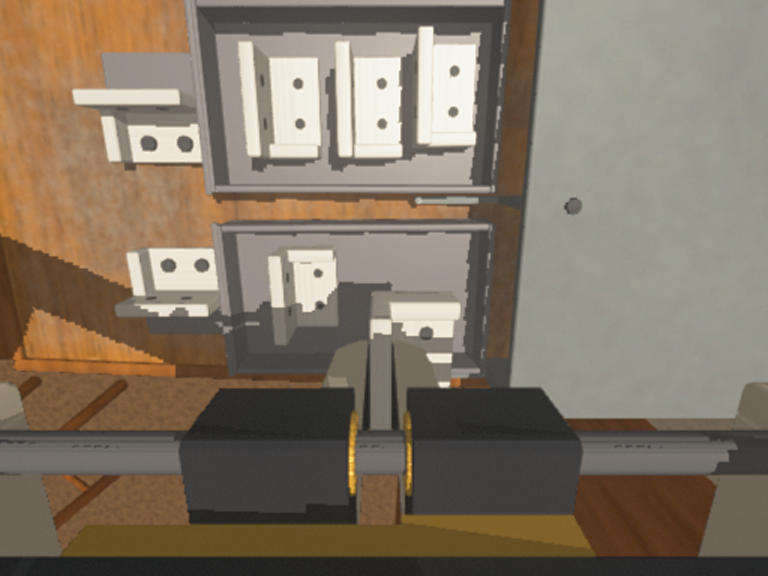

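Bracket 2 stands in the right bin, with its web at (283,300) and ear up. The right half of the tray is free for bracket 3.

Emit:
{"method": "servo_tool", "body": {
  "rows": "-0.002 0.005 0.03 0 0 0 0; -0.002 0.005 0.06 0 0 0 0; -0.002 0.005 0.082 0 0 0 0; -0.002 0.005 0.092 0 0 0 0; -0.002 0.005 0.096 0 0 0 0"
}}

```text
time: 33.47
ee_pos: [613.0, -214.5, 17.1]
eef_rot: [-0.005, 0.692, 0.722, -0.005]
ft_force: [0.5, 0.2, -1.7]
opening: 8.3
```

Emit:
{"method": "servo_tool", "body": {
  "rows": "0 0 0.001 0 0 0 0; 0 0 0.002 0 0 0 0; 0 0 0.003 0 0 0 0.02; 0 0 0.003 0 0 0 0.022; 0 0 0.003 0 0 0 0.022"
}}

```text
time: 33.88
ee_pos: [613.8, -214.9, 15.4]
eef_rot: [-0.004, 0.692, 0.722, -0.004]
ft_force: [-0.6, 0.4, 0.6]
opening: 20.7
```

Emit:
{"method": "servo_tool", "body": {
  "rows": "0 0 0 0 0 0 0.022; 0 0 0 0 0 0 0.022; 0 0 -0.02 0 0 0 0.022; 0 0 -0.05 0 0 0 0.022; 0 0 -0.085 0 0 0 0.06"
}}

```text
time: 34.3
ee_pos: [613.4, -214.1, 99.4]
eef_rot: [-0.006, 0.692, 0.721, -0.005]
ft_force: [1.3, -0.7, 0.2]
opening: 25.4
```

```bash
python3 -c "
from h import *
p=inbin(-173,-61,-116); print(p); go(*p,100,92.5)"
```

```text
[ 479.63415 -223.24245]
t34.3 pos [ 613.4 -214.1   99.4] a 2.4 shift [  -3.6 -134.     1.5] turn [-0.011 -0.013 -1.573] q1 q6 [-0.5  -0.54] op 25.4 F [ 1.3 -0.7  0.2]
```

Emit:
{"method": "servo_tool", "body": {
  "rows": "0 -0.027 0 0 0 -0.12 0.05; -0.001 -0.054 0 0 0 -0.24 0.05; -0.002 -0.081 0 0 0 -0.36 0.05; -0.003 -0.108 0 0 0 -0.48 0.05; -0.003 -0.132 0 0 0 -0.6 0.05"
}}

```text
time: 34.72
ee_pos: [480.1, -222.6, 101.8]
eef_rot: [-0.007, 0.446, 0.895, -0.003]
ft_force: [1.0, -1.2, -0.1]
opening: 49.9
```

Emit:
{"method": "servo_tool", "body": {
  "rows": "0 0 0 0 0 -0.12 0.05; 0 0 0 0 0 -0.24 0.05; 0 0 0 0 0 -0.36 0.05; 0 0 0 0 0 -0.48 0.05; 0 0 0 0 0 -0.6 0.05"
}}

```text
time: 35.13
ee_pos: [480.2, -222.9, 102.3]
eef_rot: [-0.007, 0.158, 0.987, -0.001]
ft_force: [0.3, -0.3, 0.7]
opening: 49.9
```

Emit:
{"method": "servo_tool", "body": {
  "rows": "0 0 0 0 0 -0.12 0.05; 0 0 0 0 0 -0.24 0.05; 0 0 0 0 0 -0.365 0.05; 0 0 0 0 0 -0.365 0.05"
}}

```text
time: 35.47
ee_pos: [480.4, -223.1, 102.7]
eef_rot: [-0.007, -0.026, 1.0, -0.0]
ft_force: [-0.0, 0.5, 0.3]
opening: 49.7
```

Run:
```python
from h import *
s,im=look('hR'); save('hR',im,1.5); cp=campose('wrist',s)
print('exp px*1.5',(proj(cp,[[*inbin(-173,-61,x),44] for x in(-144,-88)])*1.5).round())
go(*inbin(-173,-61,-116),17,92.5)
```

```text
exp px*1.5 [[380. 268.]
 [380. 363.]]
t35.5 pos [ 480.3 -223.1  102.6] a 92.5 shift [-0.5 -0.2 85.6] turn [ 0.    -0.014  0.001] q1 q6 [-0.64 -2.25] op 50.0 F [-0.3  0.2  0.9]
```

View pics/hR.png

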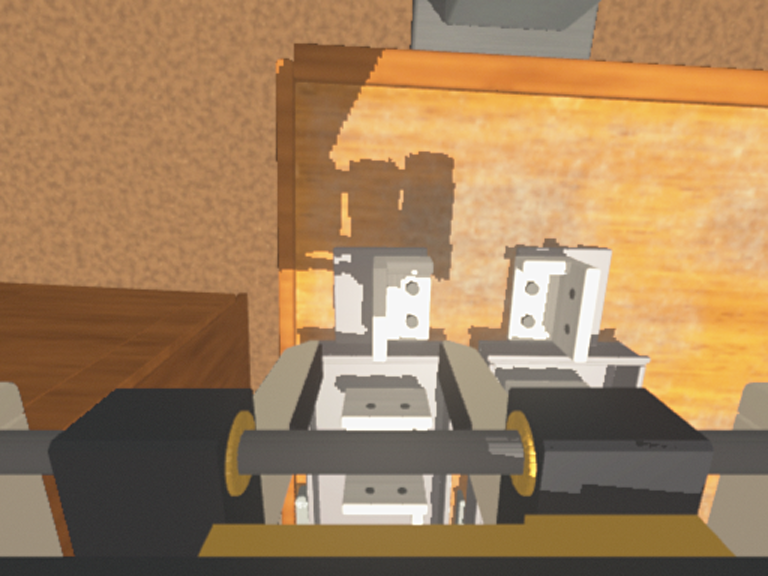

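Emit:
{"method": "servo_tool", "body": {
  "rows": "0 0 0.03 0 -0.014 0 0.045; 0 0 0.06 0 -0.014 0 0.045; 0 0 0.078 0 -0.014 0 0.045; 0 0 0.085 0 -0.014 0 0.045; 0 0 0.0855 0 -0.014 0 0"
}}

```text
time: 35.93
ee_pos: [478.1, -222.4, 15.7]
eef_rot: [-0.001, -0.021, 1.0, 0.001]
ft_force: [1.6, 0.9, -0.3]
opening: 41.9
```

Emit:
{"method": "servo_tool", "body": {
  "rows": "0 0 0 0 0 0 0; 0 0 0 0 0 0 0; 0 0 0 0 0 0 0; 0 0 0 0 0 0 0; 0 0 0 0 0 0 0",
  "squeeze": 40
}}

```text
time: 36.35
ee_pos: [478.7, -222.8, 16.6]
eef_rot: [-0.001, -0.021, 1.0, 0.0]
ft_force: [-0.3, -1.5, 1.6]
opening: 9.5
```

Emit:
{"method": "servo_tool", "body": {
  "rows": "0 0 0 0 0 0 0; 0 0 0 0 0 0 0; -0.005 0 0 0 0 0 0; -0.015 0 0 0 0 0 0; -0.03 0 0 0 0 0 0"
}}

```text
time: 36.77
ee_pos: [506.3, -221.2, 16.6]
eef_rot: [-0.003, -0.02, 1.0, 0.001]
ft_force: [-5.0, 0.8, 1.5]
opening: 8.1
```

Emit:
{"method": "servo_tool", "body": {
  "rows": "-0.018 0 0 0 0 0 0; -0.036 0 0 0 0 0 0; -0.054 0.001 0 0 0 0 0; -0.072 0.001 0 0 0 0 0; -0.086 0.001 0 0 0 0 0"
}}

```text
time: 37.18
ee_pos: [591.9, -216.6, 16.6]
eef_rot: [-0.004, -0.021, 1.0, 0.001]
ft_force: [-9.4, 0.1, 8.2]
opening: 7.7
```

Emit:
{"method": "servo_tool", "body": {
  "rows": "-0.012 0 0 0 0 0 0; -0.022 0 0 0 0 0 0; -0.03 0.001 0 0 0 0 0; -0.036 0.001 0 0 0 0 0; -0.04 0.001 0 0 0 0 0"
}}

```text
time: 37.6
ee_pos: [631.1, -214.0, 16.6]
eef_rot: [-0.005, -0.021, 1.0, 0.001]
ft_force: [-8.0, -1.7, 6.1]
opening: 7.9
```

Run:
```python
from h import *
print(rack(robot.read_state()['ee_pos'])); go(*inbin(0,-59,-116),17,92.5)
```

```text
[-137.28583746  -58.35854281]
t37.6 pos [ 631.1 -214.    16.6] a 92.4 shift [-21.3  -0.6  -0.6] turn [ 0.003 -0.01  -0.002] q1 q6 [-0.49 -2.1 ] op 7.9 F [-8.  -1.7  6.1]
```

Emit:
{"method": "servo_tool", "body": {
  "rows": "-0.004 0 0 0 0 0 0; -0.008 0 0 0 0 0 0; -0.011 0 0 0 0 0 0; -0.013 0 0 0 0 0 0; -0.014 0 0 0 0 0 0"
}}

```text
time: 38.02
ee_pos: [644.2, -213.4, 16.7]
eef_rot: [-0.006, -0.021, 1.0, 0.001]
ft_force: [-6.3, -0.2, 3.5]
opening: 7.7
```

Emit:
{"method": "servo_tool", "body": {
  "rows": "-0.001 0 0 0 0 0 0; -0.002 0 0 0 0 0 0; -0.003 0 0 0 0 0 0; -0.003 0 0 0 0 0 0"
}}

```text
time: 38.35
ee_pos: [646.6, -213.2, 16.7]
eef_rot: [-0.007, -0.021, 1.0, 0.001]
ft_force: [-4.8, -0.0, 3.7]
opening: 7.8
```

Emit:
{"method": "servo_tool", "body": {
  "rows": "-0.001 0 0 0 0 0 0; -0.002 0 0 0 0 0 0; -0.003 0 0 0 0 0 0"
}}

```text
time: 38.6
ee_pos: [648.8, -213.0, 16.7]
eef_rot: [-0.008, -0.021, 1.0, 0.001]
ft_force: [-5.5, -0.4, 2.8]
opening: 7.9
```

Emit:
{"method": "servo_tool", "body": {
  "rows": "-0.001 0 0 0 0 0 0; -0.002 0 0 0 0 0 0; -0.003 0 0 0 0 0 0"
}}

```text
time: 38.85
ee_pos: [650.8, -212.9, 16.6]
eef_rot: [-0.009, -0.021, 1.0, 0.002]
ft_force: [-10.5, -0.2, 5.2]
opening: 7.6
```

Emit:
{"method": "servo_tool", "body": {
  "rows": "-0.001 0 0 0 0 0 0; -0.002 0 0 0 0 0 0; -0.002 0 0 0 0 0 0"
}}

```text
time: 39.1
ee_pos: [650.8, -212.9, 16.6]
eef_rot: [-0.011, -0.021, 1.0, 0.002]
ft_force: [-8.9, 0.4, 4.6]
opening: 7.5
```

Emit:
{"method": "servo_tool", "body": {
  "rows": "-0.001 0 0 0 0 0 0; -0.002 0 0 0 0 0 0; -0.002 0 0 0 0 0 0"
}}

```text
time: 39.35
ee_pos: [650.8, -212.9, 16.6]
eef_rot: [-0.013, -0.021, 1.0, 0.002]
ft_force: [-9.7, -0.6, 5.8]
opening: 7.9
```

Emit:
{"method": "servo_tool", "body": {
  "rows": "-0.002 0 0 0 0.02 0 0; -0.004 0 0 0 0.02 0 0; -0.006 0 0 0 0.02 0 0; -0.006 0 0 0 0.02 0 0; -0.006 0 0 0 0.02 0 0"
}}

```text
time: 39.77
ee_pos: [651.1, -213.1, 16.5]
eef_rot: [-0.029, -0.021, 0.999, 0.002]
ft_force: [-19.8, -1.4, 12.0]
opening: 8.0
```

Run:
```python
from h import *
print(rack(robot.read_state()['ee_pos'])); go(*inbin(0,-59,-116),17,92.5)
```

```text
[-117.25849532  -58.31999182]
t39.8 pos [ 651.1 -213.1   16.5] a 92.4 shift [-1.2 -0.7 -0.6] turn [ 0.006 -0.058 -0.002] q1 q6 [-0.47 -2.07] op 8.0 F [-19.8  -1.4  12. ]
```

The right bin is against its stop: 20 N gave no further motion, at the expected home position. I'll release it and move to the left handle.

Emit:
{"method": "servo_tool", "body": {
  "rows": "0.001 0 0 0 0 0 0.03; 0.001 0 0 0 -0.03 0 0.04; 0.001 0 0 0 -0.05 0 0.04; 0.001 0 0 0 -0.055 0 0.04; 0.001 0 0 0 -0.055 0 0.04"
}}

```text
time: 40.18
ee_pos: [650.3, -213.1, 16.7]
eef_rot: [-0.001, -0.021, 1.0, 0.003]
ft_force: [0.5, -0.3, 0.2]
opening: 36.5
```

Emit:
{"method": "servo_tool", "body": {
  "rows": "0 0 -0.03 0 0 0 0.05; 0 0 -0.06 0 0 0 0.05; 0.01 0 -0.085 0 0 0 0.05; 0.04 0 -0.085 0 0 0 0.05; 0.07 0.02 -0.085 0 0 0 0.05"
}}

```text
time: 40.6
ee_pos: [582.0, -200.1, 104.3]
eef_rot: [0.002, -0.02, 1.0, 0.0]
ft_force: [0.5, -0.3, 0.1]
opening: 49.9
```

Run:
```python
from h import *
go(*inbin(-173,55.5,-116),102,92.5)
```

```text
t40.6 pos [ 582.  -200.1  104.3] a 92.3 shift [103.7  97.5   2. ] turn [ 0.     0.003 -0.003] q1 q6 [-0.51 -2.13] op 49.9 F [ 0.5 -0.3  0.1]
```

Emit:
{"method": "servo_tool", "body": {
  "rows": "0.026 0.024 0 0 0 0 0.05; 0.052 0.048 0 0 0 0 0.05; 0.075 0.07 0 0 0 0 0.05; 0.095 0.088 0 0 0 0 0.05; 0.1 0.093 0 0 0 0 0.05"
}}

```text
time: 41.02
ee_pos: [475.3, -108.3, 103.9]
eef_rot: [0.0, -0.021, 1.0, 0.001]
ft_force: [-0.2, 1.0, -0.8]
opening: 49.6
```

Emit:
{"method": "servo_tool", "body": {
  "rows": "0 0 0 0 0 0 0.05; 0 0 0 0 0 0 0.05"
}}

```text
time: 41.18
ee_pos: [476.3, -108.5, 104.5]
eef_rot: [0.001, -0.021, 1.0, 0.001]
ft_force: [-0.2, 0.2, -0.0]
opening: 49.9
```

Run:
```python
from h import *
s,im=look('hL'); cp=campose('wrist',s); 
print('exp px*1.5',(proj(cp,[[*inbin(-173,55.5,x),44] for x in(-144,-88)])*1.5).round())
c=im[150:280,170:340]; save('hL',c,4)
go(*inbin(-173,55.5,-116),17,92.5)
```

```text
exp px*1.5 [[383. 265.]
 [383. 358.]]
t41.2 pos [ 476.8 -109.1  104.4] a 92.4 shift [ 2.4  2.3 87.4] turn [ 0.001  0.002 -0.002] q1 q6 [-0.46 -2.07] op 50.1 F [0.5 0.7 0.7]
```

View pics/hL.png

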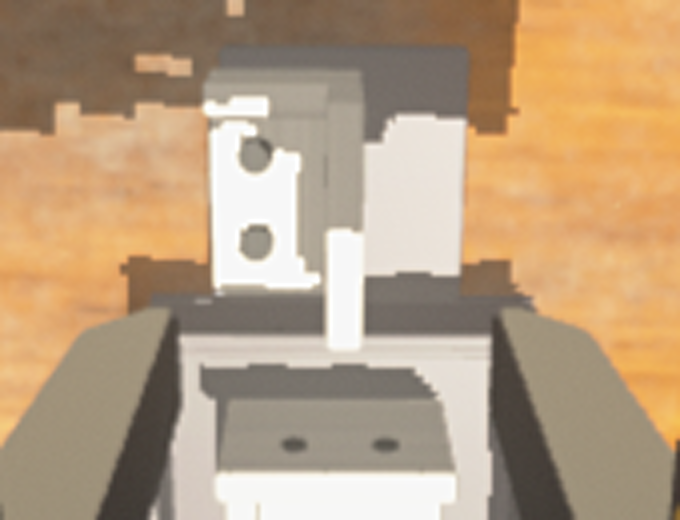

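The handle web is where expected, at (345,100–350) in the crop. That is my 16th picture, so the remaining checks are numeric. Now I'll grip and push the left bin home.

Emit:
{"method": "servo_tool", "body": {
  "rows": "0.002 0.002 0.03 0 0 0 0.045; 0.002 0.002 0.06 0 0 0 0.045; 0.002 0.002 0.08 0 0 0 0.045; 0.002 0.002 0.087 0 0 0 0.045; 0.002 0.002 0.087 0 0 0 0"
}}

```text
time: 41.65
ee_pos: [474.8, -107.5, 15.6]
eef_rot: [-0.0, -0.02, 1.0, 0.001]
ft_force: [-0.3, 0.4, 0.9]
opening: 42.0
```

Emit:
{"method": "servo_tool", "body": {
  "rows": "0 0 0 0 0 0 0; 0 0 0 0 0 0 0; 0 0 0 0 0 0 0; 0 0 0 0 0 0 0; 0 0 0 0 0 0 0",
  "squeeze": 40
}}

```text
time: 42.07
ee_pos: [475.4, -107.7, 16.5]
eef_rot: [0.0, -0.02, 1.0, 0.001]
ft_force: [0.2, 4.3, 3.2]
opening: 9.4
```

Emit:
{"method": "servo_tool", "body": {
  "rows": "0 0 0 0 0 0 0; 0 0 0 0 0 0 0; -0.005 0 0 0 0 0 0; -0.015 0 0 0 0 0 0; -0.03 0 0 0 0 0 0"
}}

```text
time: 42.48
ee_pos: [500.8, -105.6, 16.5]
eef_rot: [-0.004, -0.021, 1.0, 0.002]
ft_force: [-7.5, -0.1, 4.4]
opening: 7.8
```

Emit:
{"method": "servo_tool", "body": {
  "rows": "-0.018 0 0 0 0 0 0; -0.036 0 0 0 0 0 0; -0.054 0.001 0 0 0 0 0; -0.072 0.001 0 0 0 0 0; -0.086 0.001 0 0 0 0 0"
}}

```text
time: 42.9
ee_pos: [584.7, -101.0, 16.5]
eef_rot: [-0.007, -0.021, 1.0, 0.002]
ft_force: [-15.5, -0.8, 16.0]
opening: 7.8
```

Emit:
{"method": "servo_tool", "body": {
  "rows": "-0.012 0 0 0 0 0 0; -0.022 0 0 0 0 0 0; -0.03 0 0 0 0 0 0; -0.036 0 0 0 0 0 0; -0.04 0 0 0 0 0 0"
}}

```text
time: 43.32
ee_pos: [622.4, -99.3, 16.4]
eef_rot: [-0.01, -0.021, 1.0, 0.002]
ft_force: [-12.4, -1.0, 11.9]
opening: 7.7
```

Run:
```python
from h import *
print(rack(robot.read_state()['ee_pos'])); go(*inbin(0,56,-117),17,92.5)
```

```text
[-141.00639123   56.58908519]
t43.3 pos [622.4 -99.3  16.4] a 92.4 shift [-24.   -0.6  -1. ] turn [ 0.004 -0.019 -0.001] q1 q6 [-0.33 -1.94] op 7.7 F [-12.4  -1.   11.9]
```

Emit:
{"method": "servo_tool", "body": {
  "rows": "-0.005 0 0 0 -0.01 0 0; -0.01 0 0 0 -0.015 0 0; -0.014 0 0 0 -0.019 0 0; -0.017 0 0 0 -0.019 0 0; -0.018 0 0 0 -0.019 0 0"
}}

```text
time: 43.73
ee_pos: [636.8, -98.6, 16.5]
eef_rot: [-0.004, -0.022, 1.0, 0.002]
ft_force: [-12.4, -0.4, 11.6]
opening: 7.7
```

Emit:
{"method": "servo_tool", "body": {
  "rows": "-0.001 0 0 0 -0.005 0 0; -0.002 0 0 0 -0.005 0 0; -0.003 0 0 0 -0.005 0 0"
}}

```text
time: 43.98
ee_pos: [637.3, -98.5, 16.4]
eef_rot: [-0.004, -0.022, 1.0, 0.002]
ft_force: [-9.2, -0.9, 8.5]
opening: 7.7
```

Emit:
{"method": "servo_tool", "body": {
  "rows": "-0.001 0 0 0 -0.005 0 0; -0.002 0 0 0 -0.005 0 0; -0.003 0 0 0 -0.005 0 0"
}}

```text
time: 44.23
ee_pos: [637.9, -98.4, 16.5]
eef_rot: [-0.004, -0.022, 1.0, 0.003]
ft_force: [-11.2, -0.3, 8.1]
opening: 7.9
```

Emit:
{"method": "servo_tool", "body": {
  "rows": "-0.001 0 0 0 -0.005 0 0; -0.002 0 0 0 -0.005 0 0; -0.003 0 0 0 -0.005 0 0"
}}

```text
time: 44.48
ee_pos: [638.5, -98.4, 16.5]
eef_rot: [-0.004, -0.022, 1.0, 0.003]
ft_force: [-9.7, -0.4, 7.4]
opening: 7.8
```

Emit:
{"method": "servo_tool", "body": {
  "rows": "-0.003 0 0 0 0 0 0; -0.005 0 0 0 0 0 0; -0.007 0 0 0 0 0 0; -0.008 0 0 0 0 0 0; -0.008 0 0 0 0 0 0"
}}

```text
time: 44.9
ee_pos: [645.0, -98.0, 16.4]
eef_rot: [-0.006, -0.022, 1.0, 0.003]
ft_force: [-7.7, -0.7, 7.1]
opening: 7.9
```

Emit:
{"method": "servo_tool", "body": {
  "rows": "-0.003 0 0 0 0 0 0; -0.005 0 0 0 0 0 0; -0.006 0 0 0 0 0 0; -0.006 0 0 0 0 0 0"
}}

```text
time: 45.23
ee_pos: [648.4, -97.8, 16.4]
eef_rot: [-0.008, -0.022, 1.0, 0.003]
ft_force: [-11.8, -0.4, 9.4]
opening: 7.6
```

Emit:
{"method": "servo_tool", "body": {
  "rows": "-0.003 0 0 0 -0.01 0 0; -0.005 0 0 0 -0.01 0 0; -0.006 0 0 0 -0.01 0 0; -0.006 0 0 0 -0.01 0 0"
}}

```text
time: 45.57
ee_pos: [648.5, -97.8, 16.4]
eef_rot: [-0.01, -0.023, 1.0, 0.003]
ft_force: [-22.1, -3.2, 15.9]
opening: 7.5
```

Emit:
{"method": "servo_tool", "body": {
  "rows": "-0.003 0 0 0 -0.01 0 0; -0.006 0 0 0 -0.01 0 0; -0.008 0 0 0 -0.01 0 0; -0.008 0 0 0 -0.01 0 0; -0.008 0 0 0 -0.01 0 0"
}}

```text
time: 45.98
ee_pos: [649.1, -97.8, 16.3]
eef_rot: [-0.012, -0.023, 1.0, 0.004]
ft_force: [-25.5, -4.0, 17.9]
opening: 8.0
```

Run:
```python
from h import *
print(rack(robot.read_state()['ee_pos'])); go(*inbin(0,56,-117),17,92.5)
```

```text
[-114.21634907   56.97688228]
t46.0 pos [649.1 -97.8  16.3] a 92.6 shift [ 2.8 -1.  -0.7] turn [ 0.008 -0.024  0.002] q1 q6 [-0.32 -1.93] op 8.0 F [-25.5  -4.   17.9]
```

The left bin has reached its stop too, with 25 N and no motion. I'll release, back the arm away, and check numerically from the top camera.

Emit:
{"method": "servo_tool", "body": {
  "rows": "0.001 0 0 0 0 0 0.03; 0.001 0 0 0 -0.02 0 0.04; 0.001 0 0 0 -0.02 0 0.04; 0.001 0 0 0 -0.02 0 0.04; 0.001 0 0 0 -0.02 0 0.04"
}}

```text
time: 46.4
ee_pos: [648.9, -97.8, 16.4]
eef_rot: [-0.001, -0.023, 1.0, 0.004]
ft_force: [-0.0, 0.5, 0.2]
opening: 36.5
```

Emit:
{"method": "servo_tool", "body": {
  "rows": "0 0 -0.03 0 0 0 0.05; 0 0 -0.06 0 0 0 0.05; 0.01 0 -0.09 0 0 0 0.05; 0.03 0.02 -0.1 0 0 0 0.05; 0.05 0.05 -0.1 0 0 0 0.05"
}}

```text
time: 46.82
ee_pos: [600.2, -53.4, 120.7]
eef_rot: [0.003, -0.021, 1.0, 0.002]
ft_force: [0.6, 0.9, -0.8]
opening: 50.2
```

Emit:
{"method": "servo_tool", "body": {
  "rows": "0.02 0.03 -0.01 0 0 0 0.05; 0.04 0.06 -0.02 0 0 0 0.05; 0.06 0.09 -0.03 0 0 0 0.05; 0.08 0.12 -0.04 0 0 0 0.05; 0.1 0.15 -0.05 0 0 0 0.05"
}}

```text
time: 47.23
ee_pos: [493.0, 93.3, 171.5]
eef_rot: [0.003, -0.021, 1.0, 0.002]
ft_force: [1.1, 0.0, -0.7]
opening: 50.4
```

Emit:
{"method": "servo_tool", "body": {
  "rows": "0.02 0.03 0 0 0 0 0.05; 0.04 0.06 0 0 0 0 0.05; 0.06 0.09 0 0 0 0 0.05; 0.08 0.12 0 0 0 0 0.05; 0.08 0.12 0 0 0 0 0.05"
}}

```text
time: 47.65
ee_pos: [404.2, 214.0, 171.8]
eef_rot: [0.002, -0.024, 1.0, 0.003]
ft_force: [-0.2, 0.5, 0.2]
opening: 50.0
```

Run:
```python
from h import *
im=robot.read_camera('top'); np.save('top2.npy',im); save('top2',im,1.5)
print(robot.read_state()['time'],robot.read_state()['ee_pos'].round())
cp=campose('top')
def blobs(im):
    hsv=cv2.cvtColor(im,cv2.COLOR_RGB2HSV); m=((hsv[...,1]<45)&(hsv[...,2]>210)).astype(np.uint8)
    n,lab,st,ce=cv2.connectedComponentsWithStats(m)
    for i in range(1,n):
        if st[i,4]>60 and st[i,0]>120:
            P=onplane(cp,[(st[i,0],st[i,1]+st[i,3]),(st[i,0]+st[i,2],st[i,1])],44); print(st[i],ce[i].round(1),'near-left',rack(P[0]).round(1),'far-right',rack(P[1]).round(1))
for f in('top0.npy','top2.npy'): print(f); blobs(np.load(f))
# bystanders: changed pixels between first and last in their region
a=np.load('top0.npy').astype(int); d=np.abs(a-im.astype(int)).max(2)>40
for n,(u0,v0,u1,v1) in dict(bystanders=(180,60,240,148)).items(): print(n,d[v0:v1,u0:u1].sum())
g=cv2.cvtColor(im,cv2.COLOR_RGB2GRAY)
for u in (281,282,283,327,328,329): print(u,g[145:196,u])
```

```text
47.7 [406. 212. 172.]
top0.npy
[324 157   5  22  71] [325.7 167.4] near-left [-157.6  -52.5] far-right [-100.4  -69. ]
[311 161  13  20 187] [316.7 170.7] near-left [-162.   -19.3] far-right [-110.7  -55.5]
[200 162  25  21 261] [212.2 172.1] near-left [-160.6  259.8] far-right [-107.7  196.6]
[280 166  14  23 224] [286.  177.9] near-left [-180.6   59.8] far-right [-122.1   21.8]
[192 200  25  19 267] [204.3 209.1] near-left [-250.5  279.7] far-right [-204.7  217.8]
[279 244  25  27 322] [291. 257.] near-left [-381.6   70.5] far-right [-318.8    6.7]
[144 253  24  27 283] [156.2 265.8] near-left [-393.5  393.4] far-right [-331.5  337.3]
[317 254  30  21 318] [330.8 263.9] near-left [-393.6  -20.8] far-right [-345.8  -97.1]
[ 171  368  133   16 2042] [236.4 375.8] near-left [-626.   326.6] far-right [-602.    21.6]
top2.npy
[324 153   5  21  73] [325.9 162.6] near-left [-144.6  -53.4] far-right [-89.8 -69.7]
[279 154  14  23 201] [285.3 166.5] near-left [-149.8   61.1] far-right [-90.5  22.8]
[311 159  13  17 167] [316.9 167.2] near-left [-149.  -20.] far-right [-105.4  -55.8]
[124 23
[... 929 characters left out ...]
72
  63 128 153 149 145 146 144 141 144 146 142 139 140 138 144]
327 [167 165 181 120  65  73  64 109 215 228 221 228 225 229 231 220 212 217
 220 222 223 241 240 236 253 253 253 255 206  95  67  63  71  70  72  67
 108 156 166 164 161 163 165 160 162 166 162 159 156 155 153]
328 [165 166 182 118  66  72  70  69  51  39  51  53  43  51  51 101 121 127
 134 136 142 186 184 178 225 228 226 235 183 133 131 141  97  63  65  66
 145 169 160 160 162 164 169 165 163 165 159 157 156 156 154]
329 [165 168 180 119  65  73  74  78  64  58  67  73  72  64 112 164 172 169
 167 167 164 164 162 160 158 157 156 160 164 171 176 180 156 100  66 114
 161 169 152 154 162 167 172 166 164 160 156 153 152 156 158]
```

```bash
python3 -c "
from rig import robot
print(robot.job_done(), robot.read_state()['time'])"
```

```text
the job is handed in; nothing more can be done
the job is handed in; nothing more can be done
```

I drew out both bins and sorted the five loose white brackets. The three left-hand ones are in the left bin and the two right-hand ones in the right bin, all standing upright. Then I pushed both bins back in and handed the job in at about 48 s. The red look-alike was left alone.

**Last checks**
- **Bins home:** each came up against its back stop and did not move further at 20–25 N. In the final top picture the rear ends of the handles measure about 90 mm before the rack's origin, where 88 mm means fully home; the picture is good to about 2 mm.
- **Brackets:** no white bracket was left on the bench in that picture, and both bins slid back under the roof without catching.
- **Matchbox, vial and cork:** nothing in their part of the picture had changed.

**Departures and gaps**
- The left bin first came out only to about x = -153 mm, because bracket 4 lay in its way. I drew it out fully after placing that bracket.
- Putting down that first bracket pushed the wrist force to about 48 N for a moment. The limit is 120 N, and I set the others down more gently.
- I had used all my picture views by the end, so the final state was checked by measurement only, and bracket 3 was not seen again after it was released.

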